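# Load the two-deck transport carrier with the beam-check kit

## Robot

A 6-joint arm with a two-finger parallel gripper is mounted at the origin on a cart in front of the work surface, level with it; the furniture and walls round the work are solid. World frame = base frame: x ahead of the robot, y to its left, z up, the work surface at z = 0. Lengths are in m, angles in rad, forces in N, time in s.
With the tool pointing down it reaches from about 0.3 to 0.875 m from the base axis. Payload 6.4 kg.
Tool frame: the origin (TCP) lies at the centre of the arm's flange, where the gripper is bolted on; the fingertips stand 173 mm ahead of it and the grasp point (between the pads) lies 155 mm ahead of it; z points along the fingers, x is the direction in which the jaws open and shut, and the axes are right-handed (so a half turn about z gives the same grasp; the last joint's range is limited). The gripper opens to 85 mm and grips with 20 to 120 N. Pads are 22 mm wide; open, the fingers measure 114 mm over their backs; the gripper's body (76 mm by 85 mm) begins 54 mm behind the grasp point. The pads swing forward as they close: fully open they stand 13 mm farther back than shut.
Start: joints at [1.094, 0.181, 1.607, -0, 1.354, -0.206], TCP at [0.154, 0.554, 0.405] pointing down, gripper open.
Joint ranges: [-2.99, 2.99], [-0.89, 2.07], [0.3, 2.58], [-1.14, 4.28], [0, 2.63], [-3.12, 3.12]. Speed limits (rad/s): [2.57, 2.57, 3.01, 3.14, 3.14, 3.14].

## Interface

Orientations are given as a unit quaternion [w, x, y, z].
In Python, from bench import ctrl gives the robot as it stands. The module is installed in compiled form; this text tells all that it offers.
- The arm moves only by the tool move_arm, never from a script. Its argument "moves" is a list of rows, each an object of numbers: "gripper": the opening in per cent of the stroke, from 0 (shut) to 100 (fully open); "x", "y", "z": the shift along the tool's x, y, z in cm; "roll": the turn about the tool's z in degrees. In form: [{"gripper": .., "x": .., "y": .., "z": .., "roll": ..}, ...]. A call has 1 to 5 rows; each row shifts and turns the commanded pose from where the row before left it, along the tool's axes as they then stand; what a row does not reach is not made up. A row lasts 1/8 s, in which the tool goes at most 62.5 mm and 10.7 degrees, less where a joint would pass 70% of its speed; a pose out of reach is approached as far as the arm can. A call is refused whole if a number of a shift passes 6.25 or a number of a turn 10.7, either way. A call with a gripper value outside its range is refused whole. The fingers move at their own pace and stop on an object; the grip force is fixed at half the most. Time passes only in rows, so rows that do not move let the fingers close. It gives the time, the measured TCP pose, the force and the opening at its end, in the units of the state.
- ctrl.get_obs(): the state, without advancing time (a new reading comes with each control period).
- ctrl.camera(name): name is "side" or "top"; returns a dict with "img" (480x640x3 uint8, red, green, blue), "fx", "fy", "cx", "cy" (pixels), "D" ([k1, k2, p1, p2, k3] as OpenCV has them; the pictures are not rectified), "world_from_camera" (4x4, takes a point from camera to world coordinates). Camera axes: x right, y up, looking along -z (the intrinsics and any distortion apply to the point x, -y, -z); pixel columns grow to the right and rows downward; lengths in m; the calibration is good to about 2 mm. A picture is of the moment at which its call begins. There is no depth.
- ctrl.hand_in(): hands the job in, once; it reports no verdict.
The state is a dict: "time_s": time; "q": joint angles; "dq": joint speeds; "joint_efforts": joint torques, N m; "eef_pos": TCP position; "eef_rot": TCP orientation; "wrist_force": force on the tool from outside, world axes, zero at the start; "torque": the same for the moment, N m; "opening": opening from 0.0 (shut) to 1.0 (fully open).
Only numpy, scipy, OpenCV 4.12 (cv2) and the standard library are available. Lean on these libraries where they do the work, as an engineer would, in place of code of your own. Each camera call takes 0.05 s, during which the arm holds its last target. There are 200 camera calls.

## Task

Pack the beam-check kit into the stacking carrier: put the round sensor head in the round pocket and the square optic box in the square pocket of the low base, then stand the frame with the carrying handle over them, all four posts fully down in the base's corner sockets. The two tall parts go on the frame's deck: the black lens tube upright in the larger well, the amber sample vial upright in the smaller one; never let the vial fall over, and let go of everything.

Things in the scene. Friction and masses are not known exactly. Their poses are not given: they have to be found in the camera images.
- carrier_base: Low carrier base, fixed: aluminium plate 112 x 178 x 8 mm (x, y, z); at its corners (x +-52, y +-78) four black socket blocks, 26 mm square, 20 tall, each with a 14 mm round hole from above, floor at z = 8. Between them two charcoal inserts. Origin: underside centre, on the table; z up. Seated frame: its origin 8 mm above this one, lengths (y) parallel, either way round, 2 mm play each way.
- round_insert: Charcoal insert 66 x 66 x 10 mm, fixed on the base plate 34.5 mm from the base's middle along its y, at one end or the other; ROUND pocket (blue floor) in its middle, 51 mm wide, 5 mm deep. Origin: underside centre, 8 mm above the table; pocket floor z = 5, rim z = 10 mm; axes as the base's.
- square_insert: The like insert at the other end, 66 x 66 x 10 mm, with a SQUARE pocket (blue floor), 51 x 51 mm, 5 mm deep, sides along its x and y. Origin: underside centre, 8 mm above the table; pocket floor z = 5, rim z = 10 mm.
- carrier_frame: Loose frame, 0.35 kg, standing on 4 posts: 10 mm thick, tapered to 6 at the foot, at x +-52, y +-78 mm. Origin: midway between the feet; z up. Open aluminium deck 122 x 174, z 55 to 61, with two charcoal wells (blue floors), 48 mm square, rims z = 75. Black handle in the middle, 64 mm along x, 12 thick in y, z 93 to 107, open beneath: take it across its thickness, closing along the frame's y.
- sensor_head: Loose black round sensor head with a dark window in its top, 40 mm across, 15 mm tall, 0.15 kg, lying flat. Origin: underside centre, z up; its turn about z does not matter. It goes in the round pocket. (Behind the work, keep clear: monitor screen at x over 0.68 m, y -0.32 to 0.32 m, z 0.06 to 0.43 m; black power box at x over 0.57 m, y under -0.39 m.)
- lens_box: Loose square optic box, black with a clear lid, 40 x 40 x 20 mm, 0.035 kg. Origin: centre of its underside; x and y along its sides, z up. It goes in the square pocket, any side to the front.
- lens_tube: Loose black lens tube, 31 mm across, 52 mm tall, 0.05 kg, standing on its end. Origin: underside centre, z up. Its place: the LARGER well on the frame's deck, 40 mm wide, centre x = 0, y = +50 mm, floor z = 63 mm in the frame's axes. Too tall for the space beneath the seated frame.
- sample_vial: Loose amber glass vial with white label and black cap, 22 mm across (the cap, its top 10 mm, is 19), 52 mm tall, 0.03 kg, standing. Origin: underside centre, z up. Its place: the SMALLER well on the frame's deck, 30 mm wide, centre x = 0, y = -50 mm, floor z = 63 mm in the frame's axes. Too tall for beneath.
Not all that is in view belongs to the job. What is shaped like the lens_tube but brown or yellow is not meant.

How it is judged:
On the way, in this order (a step that is already met when the one before it is completed fails the run):
1. the sensor head lies in the round pocket and the optic box in the square pocket (horizontal distance between sensor_head and round_insert below 0.008 m and z of sensor_head in the frame of round_insert between 0.002 and 0.0085 m and angle between each of sensor_head, lens_box's own z axis and vertical below 0.1 rad and horizontal distance between lens_box and square_insert below 0.008 m and z of lens_box in the frame of square_insert between 0.002 and 0.0085 m), for 0.2 s.
2. the frame stands over them with all four posts down in the sockets (all of step 1 and x of carrier_frame in the frame of carrier_base between -0.005 and 0.005 m and y of carrier_frame in the frame of carrier_base between -0.005 and 0.005 m and z of carrier_frame in the frame of carrier_base between 0.004 and 0.012 m and angle between the x axis of carrier_frame and the x axis of carrier_base, either way round below 0.08 rad and angle between carrier_frame's own z axis and vertical below 0.05 rad), for 0.2 s.
At the end, for the whole second after the job is handed in: Sensor in the round and box in the square pocket, tube in the larger and vial in the smaller well: each within 8 mm of centre, upright, on its floor (3.5 to 5 mm); frame level, feet within 4 mm of the socket floors, 5 mm of centre, either way round; all released and at rest (all of step 2 and x of lens_tube in the frame of carrier_frame between -0.008 and 0.008 m and y of lens_tube in the frame of carrier_frame between 0.042 and 0.058 m and z of lens_tube in the frame of carrier_frame between 0.058 and 0.068 m and angle between each of lens_tube, sample_vial's own z axis and vertical below 0.12 rad and x of sample_vial in the frame of carrier_frame between -0.008 and 0.008 m and y of sample_vial in the frame of carrier_frame between -0.058 and -0.042 m and z of sample_vial in the frame of carrier_frame between 0.058 and 0.068 m and linear speed of each of sensor_head, lens_box, lens_tube, sample_vial, carrier_frame below 0.02 m/s); the robot touches nothing.
It fails at once if the vial falls over (angle between sample_vial's own z axis and vertical above 0.8 rad).
It also fails if it takes over 144 s, if anything falls off the work surface, if the arm or the gripper's body presses on something with over 40 N, if the wrist force passes 120 N, or if a joint passes its speed limit or range.

## Working session

There is one attempt and no reset: what is moved stays moved. The work goes in short steps, Python scripts to look and compute and a tool call to move; the robot and the scene stay as the last step left them, time stands still between calls to the robot, and variables do not carry over. Pictures are saved under pics/ and viewed, about 12 in all and at most 16, crops included, and the job is handed in when it is done.

Besides the shell and the picture viewer there is one more tool, called after "Call:" as name(argument=value, ...), one argument or row to a line, values as JSON. move_arm: Moves the arm, as the interface text tells. Its arguments: {"type":"object","properties":{"moves":{"type":"array","items":{"type":"object","properties":{"gripper":{"type":"number"},"x":{"type":"number"},"y":{"type":"number"},"z":{"type":"number"},"roll":{"type":"number"}}}}},"required":["moves"]}

```bash
mkdir -p pics
cat > h.py <<'E'
import numpy as np,cv2
from bench import ctrl
def cap(n,fn):
    c=ctrl.camera(n); cv2.imwrite('pics/'+fn,c['img'][:,:,::-1]); np.savez('pics/'+fn[:-4]+'.npz',**c); return c
def ray(c,uv):
    K=np.array([[c['fx'],0,c['cx']],[0,c['fy'],c['cy']],[0,0,1]],float)
    p=cv2.undistortPoints(np.array(uv,float).reshape(-1,1,2),K,np.array(c['D'],float)).reshape(-1,2)
    d=np.c_[p[:,0],-p[:,1],-np.ones(len(p))]
    T=np.array(c['world_from_camera']); return T[:3,3],d@T[:3,:3].T
def plane(c,uv,z):
    o,d=ray(c,uv); return o+d*((z-o[2])/d[:,2])[:,None]
def proj(c,P):
    T=np.linalg.inv(np.array(c['world_from_camera'])); P=np.array(P,float).reshape(-1,3)@T[:3,:3].T+T[:3,3]
    K=np.array([[c['fx'],0,c['cx']],[0,c['fy'],c['cy']],[0,0,1]],float)
    return cv2.projectPoints(P*[1,-1,-1],np.zeros(3),np.zeros(3),K,np.array(c['D'],float))[0].reshape(-1,2)
E
python3 - <<'E'
from h import *
for n in('top','side'):
    c=cap(n,n+'0.png'); print(n,c['fx'],c['cx'],c['cy'],c['D'],np.round(c['world_from_camera'],3).tolist())
o=ctrl.get_obs(); print(o)
E
```

```text
top 555.7049127121575 313.5187739875939 235.95013493805033 [-0.16554488  0.          0.          0.          0.        ] [[-0.001, 0.998, -0.065, 0.405], [-1.0, -0.002, -0.012, -0.0], [-0.012, 0.065, 0.998, 1.346], [0.0, 0.0, 0.0, 1.0]]
side 439.27231938676977 318.072438707937 244.4519228081987 [-0.04455756  0.          0.          0.          0.        ] [[-0.95, 0.186, -0.25, 0.227], [-0.311, -0.524, 0.793, 0.824], [0.017, 0.831, 0.556, 0.615], [0.0, 0.0, 0.0, 1.0]]
{'time_s': 0.1, 'q': array([ 1.09371173e+00,  1.81465095e-01,  1.60785431e+00, -6.99219079e-06,
        1.35379992e+00, -2.06295720e-01]), 'dq': array([ 0.00051654, -0.00064849, -0.00151038, -0.00144346,  0.00027858,
        0.00014567]), 'joint_efforts': array([-3.57756162e-04, -4.45884168e+01, -3.52231979e+01, -3.81766467e-04,
        4.32058034e-03, -4.65491087e-05]), 'eef_pos': array([0.15369083, 0.55386142, 0.40390092]), 'eef_rot': array([ 3.30776843e-04,  7.96080854e-01,  6.05189797e-01, -6.87954425e-04]), 'wrist_force': array([ 0.1688334 , -0.4028252 ,  0.85522155]), 'torque': array([ 0.0015154 ,  0.03535137, -0.03755943]), 'opening': 1.0032547911752432}
```

View pics/top0.png

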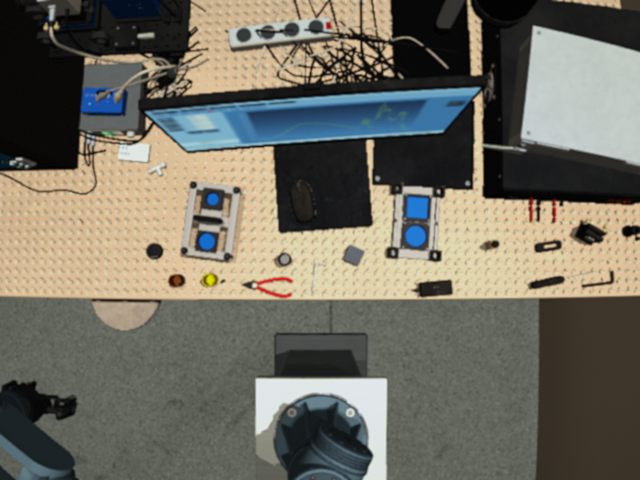

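View pics/side0.png

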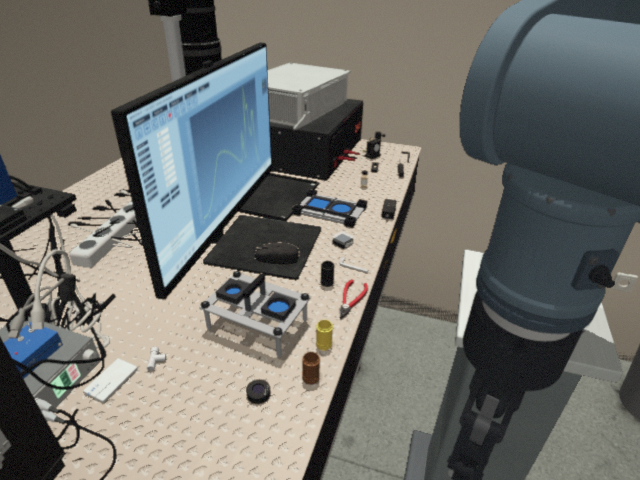

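Top view: frame at about (211,220), base (415,222) with square pocket toward the back and round toward the front, sensor head (154,251), lens tube (284,259), box (353,255), vial (490,244). Side view agrees: tube (327,272), sensor (258,390), vial (364,178), frame (255,310).

Run:
```python
from h import *
a=cv2.imread('pics/top0.png')
r=lambda y0,y1,x0,x1:cv2.resize(a[y0:y1,x0:x1],None,fx=5,fy=5,interpolation=cv2.INTER_CUBIC)
A=np.hstack([r(175,295,140,220),r(175,295,375,455)])
cv2.imwrite('pics/crop1.png',A)
B=np.hstack([r(235,275,265,305),r(235,275,335,375),r(225,265,470,510)]);cv2.imwrite('pics/crop2.png',B)
c=dict(np.load('pics/top0.npz')); 
hsv=cv2.cvtColor(a,cv2.COLOR_BGR2HSV); m=cv2.inRange(hsv,(100,150,100),(125,255,255)); m[:170]=0;m[270:]=0
n,_,s,ce=cv2.connectedComponentsWithStats(m)
for i in range(1,n):
    if s[i,4]>50: print(s[i],ce[i],[plane(c,ce[i],z)[0].round(4) for z in(.013,.063)])
for nm,uv,z in[('sensor',(154,251),.015),('tube',(284,259),.052),('box',(353,255),.02),('vial',(490,244),.052)]: print(nm,plane(c,uv,z)[0])
```

```text
[207 193  12  13 127] [212.46456693 198.88188976] [array([0.5833, 0.2619, 0.013 ]), array([0.5766, 0.252 , 0.063 ])]
[406 196  23  23 471] [416.91507431 207.1910828 ] [array([ 0.5615, -0.2347,  0.013 ]), array([ 0.5557, -0.2259,  0.063 ])]
[405 225  22  22 372] [415.23387097 235.68548387] [array([ 0.4924, -0.2296,  0.013 ]), array([ 0.4891, -0.221 ,  0.063 ])]
[199 233  16  17 225] [206.48444444 241.03555556] [array([0.4805, 0.2753, 0.013 ]), array([0.4777, 0.265 , 0.063 ])]
sensor [0.45618937 0.40502206 0.015     ]
tube [0.43603759 0.08426395 0.052     ]
box [ 0.44604692 -0.0784135   0.02      ]
vial [ 0.46976239 -0.40175685  0.052     ]
```

View pics/crop1.png

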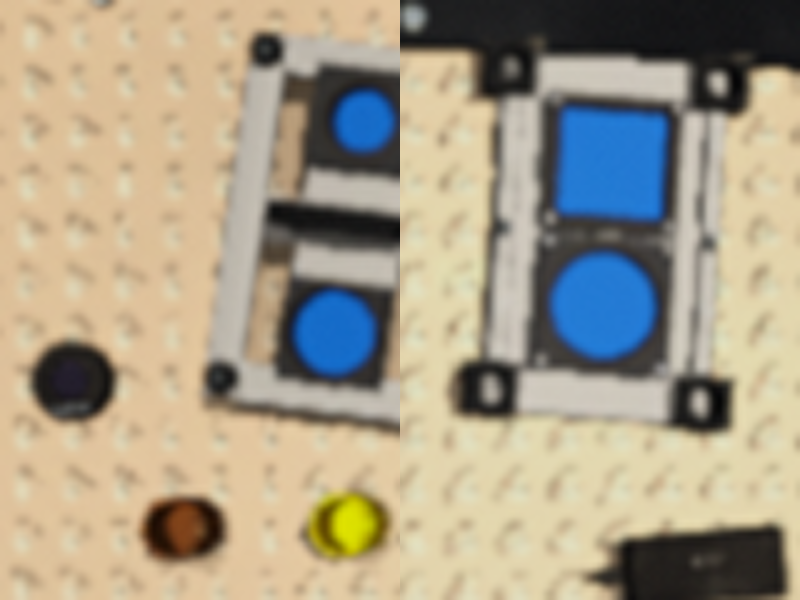

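View pics/crop2.png

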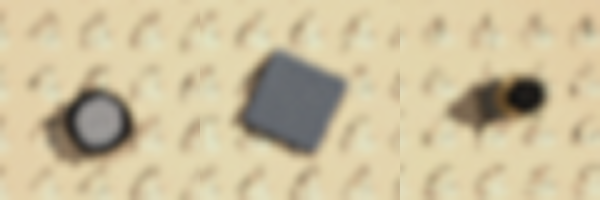

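Crops: sensor at (154,251), tube top (284,259), box top (354,255) with edges turned about 28°, vial cap (495,244). Large well is the frame's front end, square pocket the base's rear end. Next: compute positions and check them in the side view.

Run:
```python
from h import *
c=dict(np.load('pics/top0.npz'));s=dict(np.load('pics/side0.npz'))
P={}
for nm,uv,z,h in[('sensor',(154.3,250.8),.0075,.015),('tube',(284.4,258.8),.052,.052),('box',(354,255),.02,.02),('vial',(494.6,243.6),.052,.052)]:
    p=plane(c,uv,z)[0]; P[nm]=(p,h); print(nm,p.round(4))
e=plane(c,[(335+(280-200)/5,235+10),(335+(345-200)/5,235+17)],.02); print(np.degrees(np.arctan2(*(e[0]-e[1])[[1,0]])))
a=cv2.imread('pics/side0.png'); a=cv2.resize(a,None,fx=4,fy=4,interpolation=cv2.INTER_CUBIC)
def circ(p,z,r):
    t=np.linspace(0,6.283,40); q=proj(s,np.c_[p[0]+r*np.cos(t),p[1]+r*np.sin(t),0*t+z]); cv2.polylines(a,[np.int32(q*4+1.5)],1,(0,255,0),1)
for nm,r in[('sensor',.02),('tube',.0155),('vial',.0095),('box',.02)]:
    p,h=P[nm]; circ(p,0,r); circ(p,h,r)
M=np.array([.527,.258]);d=np.array([-.0989,.013]);d/=np.linalg.norm(d)
circ(M+.05*d,.075,.02);circ(M-.05*d,.075,.015)
circ((.4924,-.2296),.018,.0255)
g=lambda u,v,w=260,h=230:cv2.resize(a[4*v-h//2:4*v+h//2,4*u-w//2:4*u+w//2],(w,h))
A=np.vstack([np.hstack([g(258,390),g(327,272),g(343,240)]),np.hstack([g(364,180),g(278,305),g(237,288)]) ]);cv2.imwrite('pics/crop3.png',A)
```

```text
sensor [0.457  0.4066 0.0075]
tube [0.4365 0.0833 0.052 ]
box [ 0.446  -0.0808  0.02  ]
vial [ 0.4707 -0.413   0.052 ]
61.52195995100007
```

View pics/crop3.png

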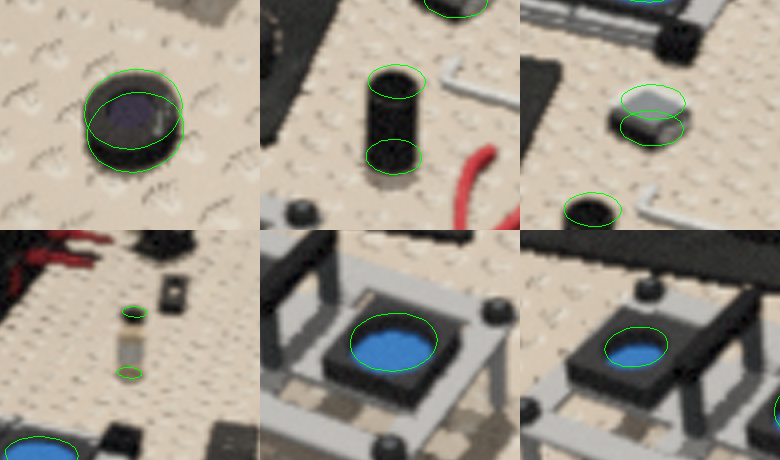

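```bash
cat > go.py <<'E'
import sys
from h import *
from scipy.spatial.transform import Rotation as R
def st():
    o=ctrl.get_obs(); w,x,y,z=o['eef_rot']; M=R.from_quat([x,y,z,w]).as_matrix(); return o,M
def go(X,Y,Z,yaw=None):
    o,M=st(); psi=np.degrees(np.arctan2(M[1,0],M[0,0]))
    print('now',o['eef_pos'].round(4),'yaw %.2f'%psi,'t %.1f'%o['time_s'],'F',o['wrist_force'].round(1),'op %.3f'%o['opening'],'tilt',M[:2,2].round(4))
    d=np.array([X,Y,Z])-o['eef_pos']; print('tool shift cm',(M.T@d*100).round(2), '' if yaw is None else 'roll %.2f'%(-((yaw-psi+180)%360-180)))
    if yaw is not None:
        a=np.radians(yaw); print('if turned first',(100*(d[0]*np.cos(a)+d[1]*np.sin(a))).round(2),(100*(d[0]*np.sin(a)-d[1]*np.cos(a))).round(2),(-100*d[2]).round(2))
if __name__=='__main__': go(*map(float,sys.argv[1:]))
E
python3 go.py .457 .4066 .25; python3 -c "
from h import *
print(ctrl.get_obs()['q'])"
```

```text
now [0.1537 0.5539 0.4039] yaw 74.49 t 0.1 F [ 0.2 -0.4  0.9] op 1.003 tilt [-0.0007 -0.0014]
tool shift cm [-6.05 33.17 15.39] 
[ 1.09371173e+00  1.81465095e-01  1.60785431e+00 -6.99219079e-06
  1.35379992e+00 -2.06295720e-01]
```

Call:
move_arm(
  moves=[
    {"gripper": 80,"x": -1,"y": 5.5,"z": 1},
    {"x": -1,"y": 5.5,"z": 2},
    {"x": -1,"y": 5.5,"z": 3},
    {"x": -1,"y": 5.5,"z": 3},
    {"x": -1,"y": 5.5,"z": 3},
  ],
)

```text
validation failed for argument at $.mo...
```

Call:
move_arm(
  moves=[
    {"x": -1,"y": 5.5,"z": 3},
    {},
    {},
  ],
)

```text
validation failed for argument at $.mo...
```

```bash
python3 go.py .457 .4066 .176
python3 - <<'E'
from h import *
c=cap('side','side1.png'); cv2.imwrite('pics/side1c.png',cv2.resize(c['img'][200:460,120:440,::-1],None,fx=2,fy=2))
E
```

```text
now [0.1537 0.5539 0.4039] yaw 74.49 t 0.1 F [ 0.2 -0.4  0.9] op 1.003 tilt [-0.0007 -0.0014]
tool shift cm [-6.04 33.17 22.79]
```

View pics/side1c.png

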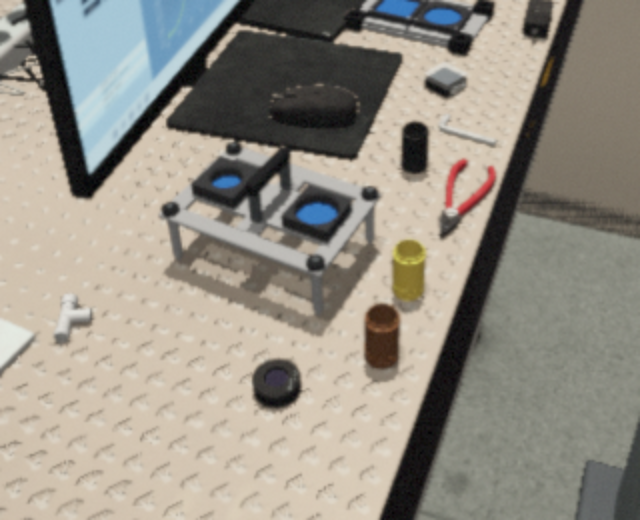

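The move was refused because every row needs all its keys. The scene is unchanged: sensor at lower centre, frame left of it.

Call:
move_arm(
  moves=[
    {"gripper": 80,"x": -1,"y": 5.5,"z": 1,"roll": 0},
    {"gripper": 80,"x": -1,"y": 5.5,"z": 2,"roll": 0},
    {"gripper": 80,"x": -1,"y": 5.5,"z": 3,"roll": 0},
    {"gripper": 80,"x": -1,"y": 5.5,"z": 3,"roll": 0},
    {"gripper": 80,"x": -1,"y": 5.5,"z": 3,"roll": 0},
  ],
)

```text
time_s: 0.78
eef_pos: [0.4045, 0.4324, 0.285]
eef_rot: [-0.0, 0.796, 0.605, 0.0]
wrist_force: [-0.1, 0.4, -0.1]
opening: 0.8
```

Call:
move_arm(
  moves=[
    {"gripper": 80,"x": -1,"y": 5.5,"z": 3,"roll": 0},
    {"gripper": 80,"x": 0,"y": 0,"z": 0,"roll": 0},
    {"gripper": 80,"x": 0,"y": 0,"z": 0,"roll": 0},
  ],
)

```text
time_s: 1.15
eef_pos: [0.4526, 0.4093, 0.2561]
eef_rot: [-0.0, 0.796, 0.605, -0.001]
wrist_force: [-0.2, 0.6, 0.4]
opening: 0.798
```

```bash
python3 go.py .457 .4066 .176
python3 - <<'E'
from h import *
c=cap('side','side2.png'); cv2.imwrite('pics/side2c.png',cv2.resize(c['img'][200:460,120:440,::-1],None,fx=2,fy=2))
E
```

```text
now [0.4526 0.4093 0.2561] yaw 74.44 t 1.1 F [-0.2  0.6  0.4] op 0.798 tilt [-0.0012 -0.0003]
tool shift cm [-0.14  0.51  8.01]
```

View pics/side2c.png

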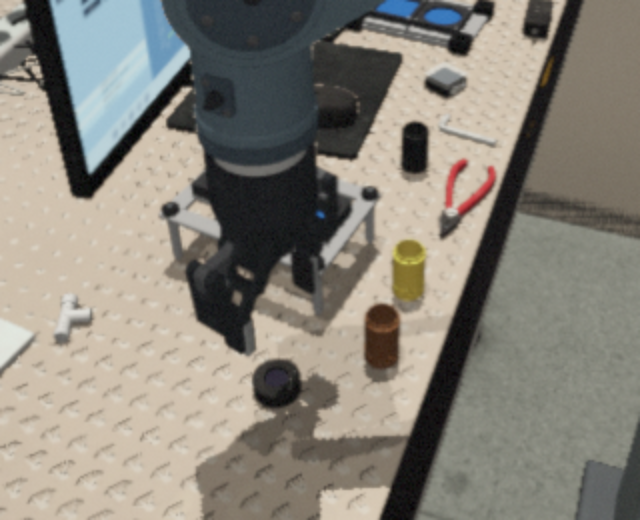

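Call:
move_arm(
  moves=[
    {"gripper": 80,"x": -0.1,"y": 0.5,"z": 3,"roll": 0},
    {"gripper": 80,"x": 0,"y": 0,"z": 3,"roll": 0},
    {"gripper": 80,"x": 0,"y": 0,"z": 2,"roll": 0},
    {"gripper": 80,"x": 0,"y": 0,"z": 0,"roll": 0},
    {"gripper": 80,"x": 0,"y": 0,"z": 0,"roll": 0},
  ],
)

```text
time_s: 1.82
eef_pos: [0.4575, 0.4078, 0.1777]
eef_rot: [0.0, 0.796, 0.605, 0.001]
wrist_force: [0.2, 0.5, 0.6]
opening: 0.8
```

Call:
move_arm(
  moves=[
    {"gripper": 35,"x": 0,"y": 0,"z": 0,"roll": 0},
    {"gripper": 35,"x": 0,"y": 0,"z": 0,"roll": 0},
    {"gripper": 35,"x": 0,"y": 0,"z": 0,"roll": 0},
    {"gripper": 35,"x": 0,"y": 0,"z": 0,"roll": 0},
  ],
)

```text
time_s: 2.33
eef_pos: [0.4579, 0.4075, 0.1782]
eef_rot: [0.0, 0.796, 0.605, 0.001]
wrist_force: [-1.6, -1.4, 7.3]
opening: 0.438
```

```bash
python3 go.py .4924 -.2296 .26 85.8
```

```text
now [0.4579 0.4075 0.1782] yaw 74.48 t 2.3 F [-1.6 -1.4  7.3] op 0.438 tilt [0.0019 0.0012]
tool shift cm [-60.45  20.38  -8.25] roll -11.32
if turned first -63.28 8.11 -8.18
```

Call:
move_arm(
  moves=[
    {"gripper": 35,"x": 0,"y": 0,"z": -2,"roll": 0},
    {"gripper": 35,"x": 0,"y": 0,"z": -5,"roll": 0},
    {"gripper": 35,"x": 0,"y": 0,"z": -5,"roll": 0},
    {"gripper": 35,"x": 0,"y": 0,"z": 0,"roll": 0},
    {"gripper": 35,"x": 0,"y": 0,"z": 0,"roll": 0},
  ],
)

```text
time_s: 2.95
eef_pos: [0.457, 0.4069, 0.2969]
eef_rot: [0.0, 0.796, 0.605, 0.0]
wrist_force: [-0.4, 0.4, -1.2]
opening: 0.435
```

```bash
python3 go.py .4924 -.2296 .30 85.8
python3 - <<'E'
from h import *
c=cap('side','side3.png'); cv2.imwrite('pics/side3c.png',cv2.resize(c['img'][190:390,140:380,::-1],None,fx=3,fy=3,interpolation=cv2.INTER_CUBIC))
E
```

```text
now [0.457  0.4069 0.2969] yaw 74.48 t 3.0 F [-0.4  0.4 -1.2] op 0.435 tilt [0.0002 0.0001]
tool shift cm [-60.38  20.44  -0.32] roll -11.32
if turned first -63.22 8.19 -0.31
```

View pics/side3c.png

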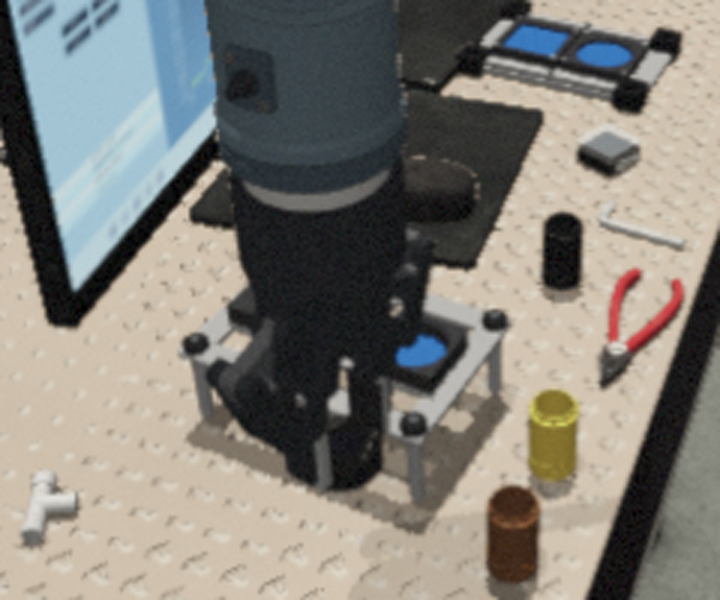

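Held, but the fingertips are level with the sensor's underside (328,488), so I set it back and regrip about 7 mm higher, clear of the pocket rim.

Call:
move_arm(
  moves=[
    {"gripper": 35,"x": 0,"y": 0,"z": 5,"roll": 0},
    {"gripper": 35,"x": 0,"y": 0,"z": 5,"roll": 0},
    {"gripper": 35,"x": 0,"y": 0,"z": 1.7,"roll": 0},
    {"gripper": 35,"x": 0,"y": 0,"z": 0,"roll": 0},
    {"gripper": 65,"x": 0,"y": 0,"z": 0,"roll": 0},
  ],
)

```text
time_s: 3.62
eef_pos: [0.4574, 0.4072, 0.1795]
eef_rot: [-0.0, 0.796, 0.605, -0.0]
wrist_force: [0.1, 0.1, 1.2]
opening: 0.628
```

Call:
move_arm(
  moves=[
    {"gripper": 65,"x": 0,"y": 0,"z": 0,"roll": 0},
    {"gripper": 65,"x": 0,"y": 0,"z": -0.7,"roll": 0},
    {"gripper": 65,"x": 0,"y": 0,"z": 0,"roll": 0},
    {"gripper": 35,"x": 0,"y": 0,"z": 0,"roll": 0},
    {"gripper": 35,"x": 0,"y": 0,"z": 0,"roll": 0},
  ],
)

```text
time_s: 4.25
eef_pos: [0.458, 0.4076, 0.1882]
eef_rot: [0.0, 0.796, 0.605, 0.001]
wrist_force: [-1.7, -1.7, 10.4]
opening: 0.35
```

Call:
move_arm(
  moves=[
    {"gripper": 35,"x": 0,"y": 0,"z": 0,"roll": 0},
    {"gripper": 35,"x": 0,"y": 0,"z": -2,"roll": 0},
    {"gripper": 35,"x": 0,"y": 0,"z": -4,"roll": 0},
    {"gripper": 35,"x": 0,"y": 0,"z": -5,"roll": 0},
    {"gripper": 35,"x": 0,"y": 0,"z": 0,"roll": 0},
  ],
)

```text
time_s: 4.88
eef_pos: [0.4589, 0.4082, 0.3027]
eef_rot: [0.001, 0.796, 0.605, 0.005]
wrist_force: [0.2, 0.4, -0.0]
opening: 0.352
```

```bash
python3 go.py .4924 -.2296 .30 74.5
```

```text
now [0.4589 0.4082 0.3027] yaw 74.50 t 4.9 F [ 0.2  0.4 -0. ] op 0.352 tilt [0.0087 0.0052]
tool shift cm [-6.056e+01  2.028e+01 -4.000e-02] roll -0.00
if turned first -60.56 20.28 0.27
```

Call:
move_arm(
  moves=[
    {"gripper": 75,"x": 0,"y": 0,"z": 0,"roll": 0},
    {"gripper": 75,"x": 0,"y": 0,"z": 5,"roll": 0},
    {"gripper": 75,"x": 0,"y": 0,"z": 0,"roll": 0},
    {"gripper": 75,"x": 0,"y": 0,"z": 0,"roll": 0},
  ],
)

```text
time_s: 5.38
eef_pos: [0.4572, 0.4071, 0.2464]
eef_rot: [-0.0, 0.796, 0.605, -0.001]
wrist_force: [-0.3, 0.1, 0.4]
opening: 0.751
```

```bash
python3 go.py .457 .4066 .180 74.5
python3 - <<'E'
from h import *
c=cap('side','side4.png'); cv2.imwrite('pics/side4c.png',cv2.resize(c['img'][270:430,180:340,::-1],None,fx=3,fy=3,interpolation=cv2.INTER_CUBIC))
E
```

```text
now [0.4572 0.4071 0.2464] yaw 74.48 t 5.4 F [-0.3  0.1  0.4] op 0.751 tilt [-0.0013 -0.0008]
tool shift cm [-0.04 -0.    6.64] roll -0.02
if turned first -0.05 -0.01 6.64
```

View pics/side4c.png

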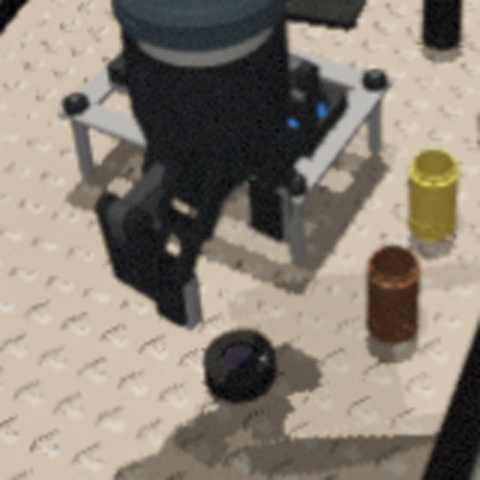

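The slip left the sensor at about (260,392), within 2 mm of before. Regripping 7 mm lower than the missed try.

Call:
move_arm(
  moves=[
    {"gripper": 75,"x": 0,"y": 0,"z": 3.5,"roll": 0},
    {"gripper": 75,"x": 0,"y": 0,"z": 3.2,"roll": 0},
    {"gripper": 75,"x": 0,"y": 0,"z": 0,"roll": 0},
    {"gripper": 35,"x": 0,"y": 0,"z": 0,"roll": 0},
    {"gripper": 35,"x": 0,"y": 0,"z": 0,"roll": 0},
  ],
)

```text
time_s: 6.05
eef_pos: [0.4584, 0.4078, 0.1824]
eef_rot: [0.0, 0.796, 0.605, 0.002]
wrist_force: [-1.0, 0.0, 5.0]
opening: 0.425
```

Call:
move_arm(
  moves=[
    {"gripper": 35,"x": 0,"y": 0,"z": 0,"roll": 0},
    {"gripper": 35,"x": 0,"y": 0,"z": 0,"roll": 0},
  ],
)

```text
time_s: 6.3
eef_pos: [0.4584, 0.4078, 0.1824]
eef_rot: [0.0, 0.796, 0.605, 0.002]
wrist_force: [-1.2, -0.2, 4.4]
opening: 0.425
```

Call:
move_arm(
  moves=[
    {"gripper": 35,"x": 0,"y": 0,"z": -2,"roll": 0},
    {"gripper": 35,"x": 0,"y": 0,"z": -5,"roll": 0},
    {"gripper": 35,"x": 0,"y": 0,"z": -5,"roll": 0},
    {"gripper": 35,"x": 0,"y": 0,"z": 0,"roll": 0},
    {"gripper": 35,"x": 0,"y": 0,"z": 0,"roll": 0},
  ],
)

```text
time_s: 6.92
eef_pos: [0.4571, 0.407, 0.3004]
eef_rot: [0.0, 0.796, 0.605, 0.001]
wrist_force: [-0.3, 0.1, -1.8]
opening: 0.427
```

```bash
python3 go.py .4924 -.2296 .30 74.5
```

```text
now [0.4571 0.407  0.3004] yaw 74.49 t 6.9 F [-0.3  0.1 -1.8] op 0.427 tilt [0.0009 0.0005]
tool shift cm [-6.040e+01  2.043e+01  1.000e-02] roll -0.01
if turned first -60.4 20.42 0.04
```

Call:
move_arm(
  moves=[
    {"gripper": 35,"x": -3,"y": 1,"z": 0,"roll": 0},
    {"gripper": 35,"x": -5.8,"y": 2,"z": 0,"roll": 0},
    {"gripper": 35,"x": -5.8,"y": 2,"z": 0,"roll": 0},
    {"gripper": 35,"x": -5.8,"y": 2,"z": 0,"roll": 0},
    {"gripper": 35,"x": -5.8,"y": 2,"z": 0,"roll": 0},
  ],
)

```text
time_s: 7.55
eef_pos: [0.4729, 0.1288, 0.2981]
eef_rot: [-0.001, 0.796, 0.605, -0.001]
wrist_force: [0.8, -1.1, -1.3]
opening: 0.424
```

Call:
move_arm(
  moves=[
    {"gripper": 35,"x": -5.8,"y": 2,"z": 0,"roll": 0},
    {"gripper": 35,"x": -5.8,"y": 2,"z": 0,"roll": 0},
    {"gripper": 35,"x": -5.8,"y": 2,"z": 0,"roll": 0},
    {"gripper": 35,"x": -5.8,"y": 2,"z": 0,"roll": 0},
    {"gripper": 35,"x": -5.8,"y": 2,"z": 0,"roll": 0},
  ],
)

```text
time_s: 8.18
eef_pos: [0.4918, -0.1772, 0.298]
eef_rot: [-0.001, 0.796, 0.605, -0.0]
wrist_force: [-0.1, -0.0, -2.0]
opening: 0.426
```

Call:
move_arm(
  moves=[
    {"gripper": 35,"x": -5.2,"y": 1.4,"z": 2,"roll": 0},
    {"gripper": 35,"x": 0,"y": 0,"z": 3,"roll": 0},
    {"gripper": 35,"x": 0,"y": 0,"z": 0,"roll": 0},
    {"gripper": 35,"x": 0,"y": 0,"z": 0,"roll": 0},
  ],
)

```text
time_s: 8.68
eef_pos: [0.4922, -0.2288, 0.2494]
eef_rot: [-0.001, 0.796, 0.606, -0.0]
wrist_force: [-1.3, -0.0, -1.3]
opening: 0.432
```

```bash
python3 go.py .4924 -.2296 .196 74.5
python3 - <<'E'
from h import *
a=cap('side','side5.png')['img'][150:270,280:440,::-1];b=cap('top','top5.png')['img'][175:295,355:475,::-1]
cv2.imwrite('pics/c5.png',np.hstack([cv2.resize(x,None,fx=2.8,fy=2.8,interpolation=cv2.INTER_CUBIC) for x in(a,b)]))
E
```

```text
now [ 0.4922 -0.2288  0.2494] yaw 74.53 t 8.7 F [-1.3 -0.  -1.3] op 0.432 tilt [-0.0011  0.0009]
tool shift cm [-0.08  0.05  5.34] roll 0.03
if turned first -0.07 0.04 5.34
```

View pics/c5.png

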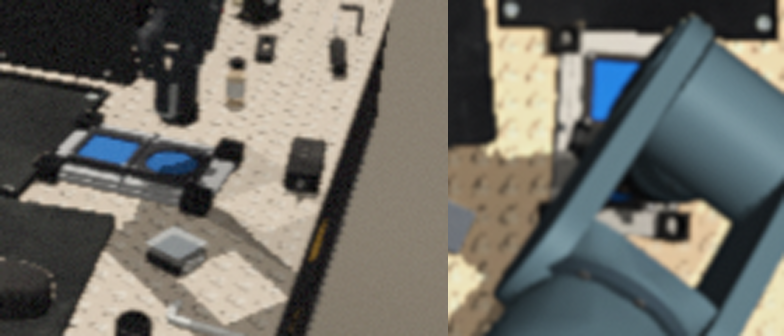

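Sensor hangs over the round pocket at about (172,160) in the left panel; centring looks right. Lowering.

Call:
move_arm(
  moves=[
    {"gripper": 35,"x": -0.1,"y": 0,"z": 2.5,"roll": 0},
    {"gripper": 35,"x": 0,"y": 0,"z": 2,"roll": 0},
    {"gripper": 35,"x": 0,"y": 0,"z": 0.7,"roll": 0},
    {"gripper": 35,"x": 0,"y": 0,"z": 0.1,"roll": 0},
    {"gripper": 35,"x": 0,"y": 0,"z": 0,"roll": 0},
  ],
)

```text
time_s: 9.4
eef_pos: [0.4925, -0.2305, 0.1975]
eef_rot: [0.001, 0.796, 0.605, 0.0]
wrist_force: [0.6, 0.2, -0.7]
opening: 0.428
```

Call:
move_arm(
  moves=[
    {"gripper": 65,"x": 0,"y": 0,"z": 0,"roll": 0},
    {"gripper": 65,"x": 0,"y": 0,"z": 0,"roll": 0},
    {"gripper": 65,"x": 0,"y": 0,"z": -2,"roll": 0},
    {"gripper": 65,"x": 0,"y": 0,"z": -6,"roll": 0},
    {"gripper": 80,"x": 0,"y": 0,"z": -2,"roll": 0},
  ],
)

```text
time_s: 10.02
eef_pos: [0.4931, -0.2312, 0.3006]
eef_rot: [0.003, 0.796, 0.605, 0.001]
wrist_force: [0.7, 0.1, -0.3]
opening: 0.798
```

```bash
python3 go.py .446 -.0808 .26 61.5
```

```text
now [ 0.4931 -0.2312  0.3006] yaw 74.49 t 10.0 F [ 0.7  0.1 -0.3] op 0.798 tilt [ 0.005  -0.0039]
tool shift cm [13.24 -8.58  3.98] roll 12.99
if turned first 10.97 -11.31 4.06
```

Call:
move_arm(
  moves=[
    {"gripper": 80,"x": 0,"y": 0,"z": 0,"roll": 6.5},
    {"gripper": 80,"x": 0,"y": 0,"z": 0,"roll": 6.5},
    {"gripper": 80,"x": 5,"y": -5,"z": 1,"roll": 0},
    {"gripper": 80,"x": 5,"y": -5,"z": 2,"roll": 0},
    {"gripper": 80,"x": 1,"y": -1.3,"z": 2,"roll": 0},
  ],
)

```text
time_s: 10.65
eef_pos: [0.4496, -0.0957, 0.2505]
eef_rot: [-0.0, 0.859, 0.512, 0.0]
wrist_force: [0.6, -0.9, 0.6]
opening: 0.798
```

Call:
move_arm(
  moves=[
    {"gripper": 80,"x": 0,"y": 0,"z": 0,"roll": 0},
    {"gripper": 80,"x": 0,"y": 0,"z": 0,"roll": 0},
  ],
)

```text
time_s: 10.9
eef_pos: [0.4516, -0.0994, 0.2518]
eef_rot: [0.001, 0.86, 0.511, 0.001]
wrist_force: [0.7, -0.3, -0.6]
opening: 0.798
```

```bash
python3 go.py .446 -.0808 .184 61.5;  python3 - <<'E'
from h import *
a=cap('side','side6.png')['img'][150:270,280:440,::-1];b=cap('top','top6.png')['img'][175:295,315:475,::-1]
cv2.imwrite('pics/c6.png',np.hstack([cv2.resize(x,None,fx=2.5,fy=2.5,interpolation=cv2.INTER_CUBIC) for x in(a,b)]))
E
```

```text
now [ 0.4516 -0.0994  0.2518] yaw 61.46 t 10.9 F [ 0.7 -0.3 -0.6] op 0.798 tilt [ 0.0019 -0.0012]
tool shift cm [ 1.36 -1.4   6.78] roll -0.04
if turned first 1.36 -1.38 6.78
```

View pics/c6.png

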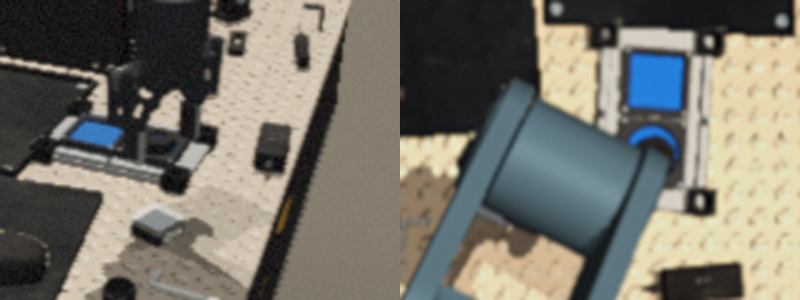

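Sensor sits in the round pocket (left panel (158,143)); box still at (158,222). On to the box.

Call:
move_arm(
  moves=[
    {"gripper": 80,"x": 1.4,"y": -1.4,"z": 1.5,"roll": 0},
    {"gripper": 80,"x": 0,"y": 0,"z": 3,"roll": 0},
    {"gripper": 80,"x": 0,"y": 0,"z": 2.3,"roll": 0},
    {"gripper": 80,"x": 0,"y": 0,"z": 0,"roll": 0},
    {"gripper": 35,"x": 0,"y": 0,"z": 0,"roll": 0},
  ],
)

```text
time_s: 11.62
eef_pos: [0.4459, -0.0802, 0.1837]
eef_rot: [0.001, 0.86, 0.511, 0.0]
wrist_force: [-0.5, -0.5, -0.1]
opening: 0.607
```

Call:
move_arm(
  moves=[
    {"gripper": 35,"x": 0,"y": 0,"z": 0,"roll": 0},
    {"gripper": 35,"x": 0,"y": 0,"z": 0,"roll": 0},
    {"gripper": 35,"x": 0,"y": 0,"z": 0,"roll": 0},
  ],
)

```text
time_s: 12.0
eef_pos: [0.446, -0.08, 0.1845]
eef_rot: [0.001, 0.859, 0.511, 0.001]
wrist_force: [-1.5, -1.1, 5.8]
opening: 0.448
```

Call:
move_arm(
  moves=[
    {"gripper": 35,"x": 0,"y": 0,"z": -2,"roll": 0},
    {"gripper": 35,"x": 0,"y": 0,"z": -4,"roll": -10},
    {"gripper": 35,"x": 0,"y": 0,"z": -3,"roll": -10},
    {"gripper": 35,"x": 0,"y": 0,"z": 0,"roll": -4.3},
    {"gripper": 35,"x": 0,"y": 0,"z": 0,"roll": 0},
  ],
)

```text
time_s: 12.62
eef_pos: [0.4454, -0.0796, 0.274]
eef_rot: [0.001, 0.733, 0.68, 0.0]
wrist_force: [-0.4, -0.4, -1.1]
opening: 0.442
```

```bash
python3 go.py .5615 -.2347 .27 85.8
```

```text
now [ 0.4454 -0.0796  0.274 ] yaw 85.74 t 12.6 F [-0.4 -0.4 -1.1] op 0.442 tilt [ 0.0024 -0.0011]
tool shift cm [-14.6   12.73   0.45] roll -0.06
if turned first -14.62 12.71 0.4
```

Call:
move_arm(
  moves=[
    {"gripper": 35,"x": -3.6,"y": 3.2,"z": 0,"roll": 0},
    {"gripper": 35,"x": -3.7,"y": 3.2,"z": 0,"roll": 0},
    {"gripper": 35,"x": -3.7,"y": 3.2,"z": 0,"roll": 0},
    {"gripper": 35,"x": -3.6,"y": 3.1,"z": 2,"roll": 0},
    {"gripper": 35,"x": 0,"y": 0,"z": 2,"roll": 0},
  ],
)

```text
time_s: 13.25
eef_pos: [0.5623, -0.2372, 0.2322]
eef_rot: [0.001, 0.734, 0.679, 0.0]
wrist_force: [0.1, -0.0, -0.5]
opening: 0.45
```

Call:
move_arm(
  moves=[
    {"gripper": 35,"x": 0,"y": 0,"z": 0,"roll": 0},
    {"gripper": 35,"x": 0,"y": 0,"z": 0,"roll": 0},
  ],
)

```text
time_s: 13.5
eef_pos: [0.5606, -0.2334, 0.2328]
eef_rot: [-0.0, 0.733, 0.681, -0.0]
wrist_force: [0.1, 0.3, 0.4]
opening: 0.446
```

```bash
python3 go.py .5615 -.2347 .1995 85.8
```

```text
now [ 0.5606 -0.2334  0.2328] yaw 85.80 t 13.5 F [0.1 0.3 0.4] op 0.446 tilt [-0.0007  0.0006]
tool shift cm [-0.13  0.1   3.33] roll -0.00
if turned first -0.13 0.1 3.33
```

Call:
move_arm(
  moves=[
    {"gripper": 35,"x": -0.1,"y": 0.1,"z": 2,"roll": 0},
    {"gripper": 35,"x": 0,"y": 0,"z": 1.1,"roll": 0},
    {"gripper": 35,"x": 0,"y": 0,"z": 0.3,"roll": 0},
    {"gripper": 35,"x": 0,"y": 0,"z": 0,"roll": 0},
    {"gripper": 65,"x": 0,"y": 0,"z": 0,"roll": 0},
  ],
)

```text
time_s: 14.12
eef_pos: [0.5622, -0.2355, 0.199]
eef_rot: [0.0, 0.733, 0.681, 0.0]
wrist_force: [0.0, 0.6, -0.4]
opening: 0.642
```

Call:
move_arm(
  moves=[
    {"gripper": 65,"x": 0,"y": 0,"z": 0,"roll": 0},
    {"gripper": 65,"x": 0,"y": 0,"z": -1,"roll": 0},
    {"gripper": 65,"x": 0,"y": 0,"z": -4,"roll": 0},
    {"gripper": 65,"x": 0,"y": 0,"z": -6,"roll": 0},
    {"gripper": 65,"x": 0,"y": 0,"z": -2,"roll": 0},
  ],
)

```text
time_s: 14.75
eef_pos: [0.5631, -0.2361, 0.3343]
eef_rot: [0.004, 0.733, 0.681, 0.001]
wrist_force: [0.3, 0.0, 0.3]
opening: 0.65
```

```bash
python3 go.py .527 .258 .33 -7.5; python3 -c "
from h import *
print(ctrl.get_obs()['q'])"
```

```text
now [ 0.5631 -0.2361  0.3343] yaw 85.79 t 14.8 F [0.3 0.  0.3] op 0.650 tilt [ 0.0067 -0.0045]
tool shift cm [49.01 -7.23  0.18] roll 93.29
if turned first -10.02 -48.51 0.43
[-5.91167901e-01  3.24262435e-01  1.57954828e+00 -4.53001344e-06
  1.22965784e+00 -2.08848358e+00]
```

Call:
move_arm(
  moves=[
    {"gripper": 65,"x": 0,"y": 0,"z": 0,"roll": 10.5},
    {"gripper": 65,"x": 0,"y": 0,"z": 0,"roll": 10.5},
    {"gripper": 65,"x": 0,"y": 0,"z": 0,"roll": 10.5},
    {"gripper": 65,"x": 0,"y": 0,"z": 0,"roll": 10.5},
    {"gripper": 65,"x": 0,"y": 0,"z": 0,"roll": 10.5},
  ],
)

```text
time_s: 15.38
eef_pos: [0.5618, -0.2353, 0.3286]
eef_rot: [-0.0, 0.959, 0.283, -0.0]
wrist_force: [-0.0, -0.0, -0.1]
opening: 0.65
```

Call:
move_arm(
  moves=[
    {"gripper": 65,"x": 0,"y": 0,"z": 0,"roll": 10.5},
    {"gripper": 65,"x": 0,"y": 0,"z": 0,"roll": 10.5},
    {"gripper": 65,"x": 0,"y": 0,"z": 0,"roll": 10.5},
    {"gripper": 65,"x": 0,"y": 0,"z": 0,"roll": 9.3},
    {"gripper": 65,"x": -1,"y": -5,"z": 0,"roll": 0},
  ],
)

```text
time_s: 16.0
eef_pos: [0.5586, -0.1865, 0.3288]
eef_rot: [0.001, 0.998, -0.069, 0.0]
wrist_force: [-0.2, 0.9, 0.2]
opening: 0.652
```

Call:
move_arm(
  moves=[
    {"gripper": 65,"x": -1.1,"y": -5.5,"z": 0,"roll": 0},
    {"gripper": 65,"x": -1.1,"y": -5.5,"z": 0,"roll": 0},
    {"gripper": 65,"x": -1.1,"y": -5.5,"z": 0,"roll": 0},
    {"gripper": 65,"x": -1.1,"y": -5.5,"z": 0,"roll": 0},
    {"gripper": 65,"x": -1.1,"y": -5.5,"z": 0,"roll": 0},
  ],
)

```text
time_s: 16.62
eef_pos: [0.5395, 0.097, 0.3289]
eef_rot: [-0.0, 0.998, -0.066, 0.0]
wrist_force: [0.7, -0.5, 0.6]
opening: 0.647
```

Call:
move_arm(
  moves=[
    {"gripper": 65,"x": -1.1,"y": -5.5,"z": 0,"roll": 0},
    {"gripper": 65,"x": -1.1,"y": -5.5,"z": 0,"roll": 0},
    {"gripper": 65,"x": -1.1,"y": -4.5,"z": 0,"roll": 0},
    {"gripper": 65,"x": 0,"y": 0,"z": 0,"roll": 0},
    {"gripper": 65,"x": 0,"y": 0,"z": 0,"roll": 0},
  ],
)

```text
time_s: 17.25
eef_pos: [0.5274, 0.253, 0.3285]
eef_rot: [0.0, 0.998, -0.065, -0.0]
wrist_force: [0.0, -0.2, -0.6]
opening: 0.651
```

Run:
```python
from h import *
from go import go
go(.527,.258,.257,-7.5)
a=cap('side','side7.png')['img'][200:360,170:330,::-1];b=cap('top','top7.png')['img'][180:280,360:460,::-1]
cv2.imwrite('pics/c7.png',np.hstack([cv2.resize(x,(400,400),interpolation=cv2.INTER_CUBIC) for x in(a,b)]))
c=dict(np.load('pics/top7.npz')); im=c['img']
# box centre: grey blob near square pocket
hsv=cv2.cvtColor(im,cv2.COLOR_RGB2HSV); m=cv2.inRange(hsv,(100,150,100),(125,255,255));m[:185]=0;m[260:]=0;m[:,:390]=0;m[:,440:]=0
for n,y0,y1 in(('sq',185,222),('rd',222,260)):
    mm=m.copy();mm[:y0]=0;mm[y1:]=0;pts=cv2.findNonZero(mm)[:,0]; 
    lo,hi=pts.min(0)-.5,pts.max(0)+.5; print(n,lo,hi,plane(c,(lo+hi)/2,.013)[0].round(4))
for n,uv in(('round',(.4924,-.2296)),('square',(.5615,-.2347))): print(n,proj(c,[[*uv,.013],[*uv,.028],[*uv,.033]]).round(1).tolist())
```

```text
now [0.5274 0.253  0.3285] yaw -7.48 t 17.2 F [ 0.  -0.2 -0.6] op 0.651 tilt [-0.0005 -0.0006]
tool shift cm [-0.1  -0.5   7.15] roll 0.02
if turned first -0.11 -0.49 7.15
sq [405.5 195.5] [428.5 218.5] [ 0.562  -0.2349  0.013 ]
rd [404.5 224.5] [425.5 240.5] [ 0.5001 -0.2291  0.013 ]
round [[415.2, 235.7], [416.3, 235.3], [416.7, 235.1]]
square [[416.9, 207.2], [418.0, 206.5], [418.4, 206.2]]
```

View pics/c7.png

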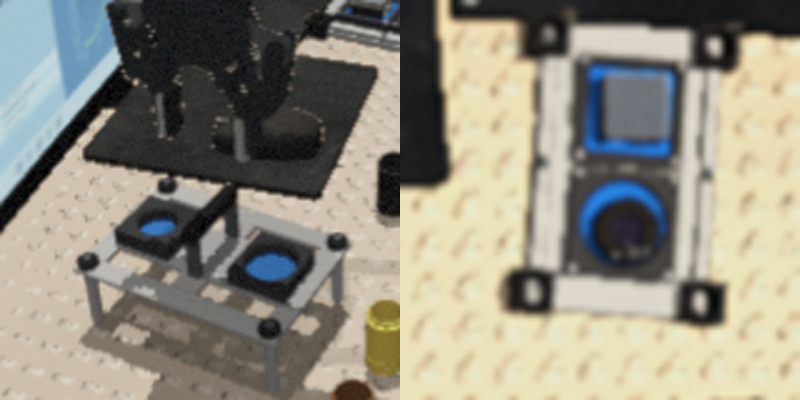

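Right panel: box (638,107) and sensor (625,227) both lie in their pockets, about 2.5 and 3.4 mm off centre, within tolerance. The gripper is above the handle. Next, take the frame.

Call:
move_arm(
  moves=[
    {"gripper": 65,"x": -0.1,"y": -0.5,"z": 2,"roll": 0},
    {"gripper": 65,"x": 0,"y": 0,"z": 3,"roll": 0},
    {"gripper": 65,"x": 0,"y": 0,"z": 2.1,"roll": 0},
    {"gripper": 65,"x": 0,"y": 0,"z": 0,"roll": 0},
    {"gripper": 65,"x": 0,"y": 0,"z": 0,"roll": 0},
  ],
)

```text
time_s: 17.98
eef_pos: [0.5275, 0.2581, 0.2578]
eef_rot: [-0.0, 0.998, -0.066, 0.0]
wrist_force: [0.3, 0.2, 0.9]
opening: 0.65
```

Call:
move_arm(
  moves=[
    {"gripper": 0,"x": 0,"y": 0,"z": 0,"roll": 0},
    {"gripper": 0,"x": 0,"y": 0,"z": 0,"roll": 0},
    {"gripper": 0,"x": 0,"y": 0,"z": 0,"roll": 0},
    {"gripper": 0,"x": 0,"y": 0,"z": 0,"roll": 0},
    {"gripper": 0,"x": 0,"y": 0,"z": 0,"roll": 0},
  ],
)

```text
time_s: 18.6
eef_pos: [0.5276, 0.2585, 0.2586]
eef_rot: [-0.0, 0.998, -0.065, 0.001]
wrist_force: [-1.5, -1.1, 5.8]
opening: 0.125
```

```bash
python3 go.py .527 .258 .257 -7.5
python3 - <<'E'
from h import *
c=cap('top','top8.png'); im=c['img']
hsv=cv2.cvtColor(im,cv2.COLOR_RGB2HSV); m=cv2.inRange(hsv,(100,150,100),(125,255,255));m[:185]=0;m[260:]=0;m[:,:180]=0;m[:,240:]=0
print(m.sum()/255); n,_,s,ce=cv2.connectedComponentsWithStats(m); print(s[1:].tolist())
E
```

```text
now [0.5276 0.2585 0.2586] yaw -7.51 t 18.6 F [-1.5 -1.1  5.8] op 0.125 tilt [0.0014 0.0003]
tool shift cm [-0.05  0.06  0.16] roll -0.01
if turned first -0.05 0.06 0.16
83.0
[[210, 193, 9, 12, 83]]
```

Run:
```python
from h import *
def blob(im,u,v,r=4,th=75):
    g=im.max(2).astype(float); y,x=np.mgrid[int(v)-r:int(v)+r+1,int(u)-r:int(u)+r+1]; w=np.clip(th-g[y,x],0,None); 
    return np.array([(w*x).sum(),(w*y).sum()])/w.sum()
t=dict(np.load('pics/top0.npz'));s=dict(np.load('pics/side0.npz'))
M=np.array([.527,.258]);d=np.array([-.0989,.013]);d/=np.linalg.norm(d);e=np.array([d[1],-d[0]])
Q=[]
for a,b in((1,1),(1,-1),(-1,1),(-1,-1)):
    p=np.r_[M+a*.052*e+b*.078*d,.064]
    ut=blob(t['img'],*proj(t,p)[0]);us=blob(s['img'],*proj(s,p)[0])
    o1,d1=ray(t,ut);o2,d2=ray(s,us);d1=d1[0];d2=d2[0]
    k=np.linalg.lstsq(np.c_[d1,-d2],o2-o1,rcond=None)[0];X=(o1+k[0]*d1+o2+k[1]*d2)/2;Q.append(X)
    print(a,b,proj(t,p)[0].round(1),ut.round(1),proj(s,p)[0].round(1),us.round(1),X.round(4),'gap %.4f'%np.linalg.norm(o1+k[0]*d1-o2-k[1]*d2))
Q=np.array(Q);print(Q.mean(0)); v=(Q[0]-Q[1]+Q[2]-Q[3]);print(np.degrees(np.arctan2(v[1],v[0])), np.linalg.norm(v)/2)
# base sockets (top rim z .02) in top0: hole visible bright-> use block blobs
M=np.array([.527,-.232]);d=np.array([-.0691,.0051]);d/=np.linalg.norm(d);e=np.array([d[1],-d[0]])
B=[]
for a,b in((1,1),(1,-1),(-1,1),(-1,-1)):
    p=np.r_[M+a*.052*e+b*.078*d,.02]; us=blob(s['img'],*proj(s,p)[0],r=8,th=60);print('base',a,b,proj(t,p)[0].round(1),proj(s,p)[0].round(1),us.round(1))
```

```text
1 1 [183.3 250.1] [184.  250.4] [277.8 331.2] [277.4 332.1] [0.4567 0.3191 0.0609] gap 0.0017
1 -1 [192.8 184.4] [193.1 184.7] [205.3 304.1] [204.8 304.9] [0.6115 0.2995 0.0619] gap 0.0015
-1 1 [226.8 255.9] [227.1 256.5] [305.  296.3] [304.5 297.1] [0.4428 0.2167 0.062 ] gap 0.0023
-1 -1 [236.1 189.8] [236.4 190. ] [237.  273.8] [237.  273.2] [0.5973 0.1956 0.065 ] gap 0.0010
[0.52706346 0.25769606 0.06243153]
172.50040026287888 0.15606363297932865
base 1 1 [393. 252.] [350.2 218.1] [349.  220.7]
base 1 -1 [397.  187.5] [297.3 206.6] [296.1 207.4]
base -1 1 [436. 255.] [361.9 201.3] [361.2 203.9]
base -1 -1 [439.5 190.7] [311.9 191.1] [309.  190.8]
```

Call:
move_arm(
  moves=[
    {"gripper": 0,"x": 0,"y": 0,"z": -1,"roll": 0},
    {"gripper": 0,"x": 0,"y": 0,"z": -3,"roll": 0},
    {"gripper": 0,"x": 0,"y": 0,"z": -4,"roll": 0},
    {"gripper": 0,"x": 0,"y": 0,"z": -1,"roll": -3.3},
    {"gripper": 0,"x": 0,"y": 0,"z": 0,"roll": 0},
  ],
)

```text
time_s: 19.27
eef_pos: [0.5273, 0.2584, 0.3487]
eef_rot: [-0.0, 0.999, -0.037, 0.001]
wrist_force: [-0.2, -0.5, -3.6]
opening: 0.132
```

```bash
python3 go.py .527 -.2312 .349 -4.2
```

```text
now [0.5273 0.2584 0.3487] yaw -4.24 t 19.3 F [-0.2 -0.5 -3.6] op 0.132 tilt [0.0015 0.0004]
tool shift cm [ 3.59 48.83 -0.05] roll -0.04
if turned first 3.55 48.83 -0.03
```

Call:
move_arm(
  moves=[
    {"gripper": 0,"x": 0.3,"y": 2,"z": 0,"roll": 0},
    {"gripper": 0,"x": 0.3,"y": 4,"z": 0,"roll": 0},
    {"gripper": 0,"x": 0.4,"y": 5,"z": 0,"roll": 0},
    {"gripper": 0,"x": 0.4,"y": 5,"z": 0,"roll": 0},
    {"gripper": 0,"x": 0.4,"y": 5,"z": 0,"roll": 0},
  ],
)

```text
time_s: 19.9
eef_pos: [0.5289, 0.0453, 0.3464]
eef_rot: [0.0, 0.999, -0.037, -0.001]
wrist_force: [-0.0, -0.1, -2.7]
opening: 0.125
```

Call:
move_arm(
  moves=[
    {"gripper": 0,"x": 0.3,"y": 5,"z": 0,"roll": 0},
    {"gripper": 0,"x": 0.3,"y": 5,"z": 0,"roll": 0},
    {"gripper": 0,"x": 0.4,"y": 5,"z": 0,"roll": 0},
    {"gripper": 0,"x": 0.4,"y": 5,"z": 0,"roll": 0},
    {"gripper": 0,"x": 0.4,"y": 4,"z": 0,"roll": 0},
  ],
)

```text
time_s: 20.52
eef_pos: [0.5288, -0.1957, 0.3463]
eef_rot: [-0.0, 0.999, -0.038, -0.001]
wrist_force: [0.9, 0.5, -2.9]
opening: 0.124
```

Call:
move_arm(
  moves=[
    {"gripper": 0,"x": 0,"y": 2.8,"z": 0,"roll": 0},
    {"gripper": 0,"x": 0,"y": 1,"z": 0,"roll": 0},
    {"gripper": 0,"x": 0,"y": 0,"z": 1.5,"roll": 0},
    {"gripper": 0,"x": 0,"y": 0,"z": 1.5,"roll": 0},
    {"gripper": 0,"x": 0,"y": 0,"z": 0,"roll": 0},
  ],
)

```text
time_s: 21.15
eef_pos: [0.5266, -0.2293, 0.3151]
eef_rot: [-0.001, 0.999, -0.036, -0.002]
wrist_force: [0.6, -0.3, -2.5]
opening: 0.122
```

Call:
move_arm(
  moves=[
    {"gripper": 0,"x": 0,"y": 0,"z": 0,"roll": 0},
    {"gripper": 0,"x": 0,"y": 0,"z": 0,"roll": 0},
  ],
)

```text
time_s: 21.4
eef_pos: [0.5276, -0.2307, 0.3183]
eef_rot: [0.0, 0.999, -0.036, 0.0]
wrist_force: [0.7, 0.8, -2.1]
opening: 0.124
```

Run:
```python
from h import *
from go import go
go(.527,-.2312,.29,-4.2)
z=ctrl.get_obs()['eef_pos'][2]; dz=z-.2582; print('feet z',dz)
s=cap('side','side9.png');t=cap('top','top9.png')
def blob(im,u,v,r=4,th=75):
    g=im.max(2).astype(float); y,x=np.mgrid[int(v)-r:int(v)+r+1,int(u)-r:int(u)+r+1]; w=np.clip(th-g[y,x],0,None); 
    return np.array([(w*x).sum(),(w*y).sum()])/w.sum()
M=np.array([.527,-.2320]);d=np.array([-.0691,.0051]);d/=np.linalg.norm(d);e=np.array([d[1],-d[0]])
a=cv2.resize(s['img'][130:250,260:420,::-1],None,fx=5,fy=5,interpolation=cv2.INTER_CUBIC)
for i,j in((1,1),(1,-1),(-1,1),(-1,-1)):
    p=np.r_[M+i*.052*e+j*.078*d,.0624+dz];q=proj(s,p)[0]; us=blob(s['img'],*q,r=3,th=75)
    print(i,j,q.round(1),us.round(1),(plane(s,us,p[2])[0]-p).round(4))
    for z,r,c in((dz,.003,(0,0,255)),(.02,.007,(0,255,0)),(.0624+dz,.006,(255,0,0))):
        th=np.linspace(0,6.28,30);P=proj(s,np.c_[p[0]+r*np.cos(th),p[1]+r*np.sin(th),0*th+z]);cv2.polylines(a,[np.int32((P-[260,130]+.5)*5)],1,c,1)
cv2.imwrite('pics/c9.png',a)
```

```text
now [ 0.5276 -0.2307  0.3183] yaw -4.18 t 21.4 F [ 0.7  0.8 -2.1] op 0.124 tilt [ 0.0009 -0.0006]
tool shift cm [-0.06  0.05  2.83] roll 0.02
if turned first -0.06 0.05 2.83
feet z 0.060108673069110496
1 1 [352.5 183.4] [351.8 183.6] [0.0014 0.0016 0.    ]
1 -1 [296.9 172.8] [294.9 171.4] [ 0.008  -0.0063  0.    ]
-1 1 [364.6 168.2] [364.2 168.4] [0.0007 0.0012 0.    ]
-1 -1 [312.2 158.9] [312.  157.1] [ 0.0047 -0.0123  0.    ]
```

View pics/c9.png

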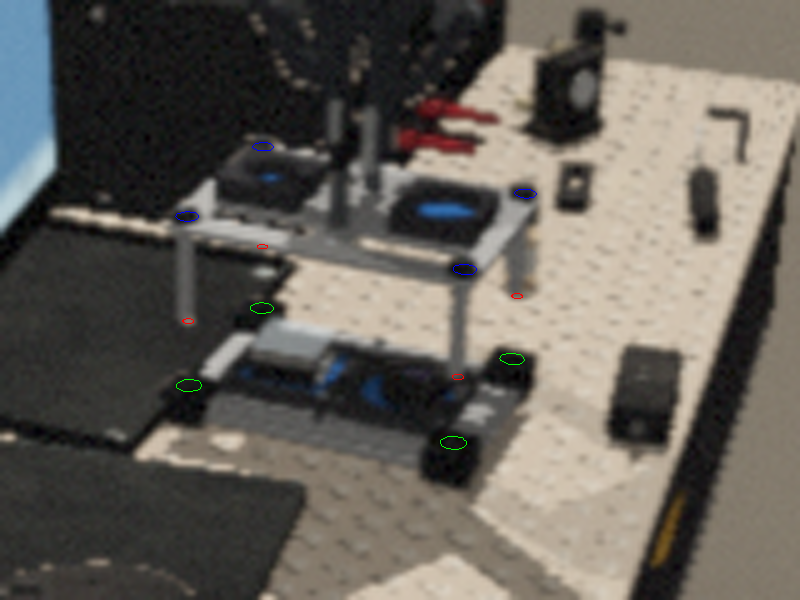

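Frame and knobs match the prediction (blue at (464,270), (525,194)); posts hang over the socket holes (green (453,443), (512,359), (189,385), (262,308)). Lowering.

Call:
move_arm(
  moves=[
    {"gripper": 0,"x": 0,"y": 0.05,"z": 1.5,"roll": 0},
    {"gripper": 0,"x": 0,"y": 0,"z": 1.5,"roll": 0},
    {"gripper": 0,"x": 0,"y": 0,"z": 0.5,"roll": 0},
    {"gripper": 0,"x": 0,"y": 0,"z": 0,"roll": 0},
    {"gripper": 0,"x": 0,"y": 0,"z": 0,"roll": 0},
  ],
)

```text
time_s: 22.12
eef_pos: [0.5274, -0.2316, 0.283]
eef_rot: [0.0, 0.999, -0.037, 0.0]
wrist_force: [-0.2, -0.4, -2.8]
opening: 0.123
```

Call:
move_arm(
  moves=[
    {"gripper": 0,"x": 0,"y": 0,"z": 0.4,"roll": 0},
    {"gripper": 0,"x": 0,"y": 0,"z": 0.3,"roll": 0},
    {"gripper": 0,"x": 0,"y": 0,"z": 0,"roll": 0},
  ],
)

```text
time_s: 22.5
eef_pos: [0.5271, -0.2314, 0.2754]
eef_rot: [-0.0, 0.999, -0.037, -0.0]
wrist_force: [1.0, -0.9, -2.8]
opening: 0.126
```

```bash
python3 go.py .527 -.2312 .2662 -4.2
```

```text
now [ 0.5271 -0.2314  0.2754] yaw -4.21 t 22.5 F [ 1.  -0.9 -2.8] op 0.126 tilt [-0.0005  0.0003]
tool shift cm [-0.01 -0.02  0.92] roll -0.01
if turned first -0.01 -0.02 0.92
```

Feet have entered the sockets about 2.5 mm with no contact force. Continuing.

Call:
move_arm(
  moves=[
    {"gripper": 0,"x": 0,"y": 0,"z": 0.3,"roll": 0},
    {"gripper": 0,"x": 0,"y": 0,"z": 0.3,"roll": 0},
    {"gripper": 0,"x": 0,"y": 0,"z": 0.2,"roll": 0},
    {"gripper": 0,"x": 0,"y": 0,"z": 0,"roll": 0},
    {"gripper": 0,"x": 0,"y": 0,"z": 0,"roll": 0},
  ],
)

```text
time_s: 23.12
eef_pos: [0.5273, -0.2315, 0.2678]
eef_rot: [0.0, 0.999, -0.037, 0.0]
wrist_force: [0.8, -0.7, -3.3]
opening: 0.126
```

Call:
move_arm(
  moves=[
    {"gripper": 0,"x": 0,"y": 0,"z": 0.15,"roll": 0},
    {"gripper": 0,"x": 0,"y": 0,"z": 0,"roll": 0},
  ],
)

```text
time_s: 23.38
eef_pos: [0.5274, -0.2316, 0.2667]
eef_rot: [0.0, 0.999, -0.037, 0.0]
wrist_force: [-0.4, 0.2, 0.4]
opening: 0.126
```

Call:
move_arm(
  moves=[
    {"gripper": 50,"x": 0,"y": 0,"z": 0,"roll": 0},
    {"gripper": 50,"x": 0,"y": 0,"z": 0,"roll": 0},
    {"gripper": 50,"x": 0,"y": 0,"z": 0,"roll": 0},
    {"gripper": 50,"x": 0,"y": 0,"z": -2,"roll": 0},
    {"gripper": 50,"x": 0,"y": 0,"z": -5,"roll": 0},
  ],
)

```text
time_s: 24.0
eef_pos: [0.5263, -0.2309, 0.3342]
eef_rot: [-0.002, 0.999, -0.037, -0.003]
wrist_force: [1.4, -0.5, 0.3]
opening: 0.503
```

Call:
move_arm(
  moves=[
    {"gripper": 70,"x": 0,"y": 0,"z": 0,"roll": -10.5},
    {"gripper": 70,"x": 0,"y": 0,"z": 0,"roll": -10.5},
    {"gripper": 70,"x": 0,"y": 0,"z": 0,"roll": -10.5},
    {"gripper": 70,"x": 0,"y": 0,"z": 0,"roll": -10.5},
    {"gripper": 70,"x": 0,"y": 0,"z": 0,"roll": -10.5},
  ],
)

```text
time_s: 24.62
eef_pos: [0.5272, -0.2315, 0.3362]
eef_rot: [0.0, 0.911, 0.412, 0.0]
wrist_force: [1.0, 0.2, -0.4]
opening: 0.697
```

Call:
move_arm(
  moves=[
    {"gripper": 70,"x": 0,"y": 0,"z": 0,"roll": -10.5},
    {"gripper": 70,"x": 0,"y": 0,"z": 0,"roll": -10.5},
    {"gripper": 70,"x": 0,"y": 0,"z": 0,"roll": -10.5},
    {"gripper": 70,"x": 0,"y": 0,"z": 0,"roll": -6},
    {"gripper": 70,"x": 0,"y": 0,"z": 0,"roll": 0},
  ],
)

```text
time_s: 25.25
eef_pos: [0.5273, -0.2315, 0.3362]
eef_rot: [0.0, 0.733, 0.68, -0.0]
wrist_force: [0.6, -0.5, 0.4]
opening: 0.702
```

```bash
python3 go.py .4365 .0833 .30 85.8
```

```text
now [ 0.5273 -0.2315  0.3362] yaw 85.73 t 25.2 F [ 0.6 -0.5  0.4] op 0.702 tilt [ 0. -0.]
tool shift cm [ 30.72 -11.39   3.62] roll -0.07
if turned first 30.73 -11.36 3.62
```

Call:
move_arm(
  moves=[
    {"gripper": 70,"x": 5.1,"y": -1.9,"z": 0,"roll": 0},
    {"gripper": 70,"x": 5.1,"y": -1.9,"z": 0,"roll": 0},
    {"gripper": 70,"x": 5.1,"y": -1.9,"z": 0.5,"roll": 0},
    {"gripper": 70,"x": 5.1,"y": -1.9,"z": 1,"roll": 0},
    {"gripper": 70,"x": 5.1,"y": -1.9,"z": 1,"roll": 0},
  ],
)

```text
time_s: 25.88
eef_pos: [0.4506, 0.0313, 0.3113]
eef_rot: [0.0, 0.734, 0.679, 0.0]
wrist_force: [1.0, 0.7, -1.0]
opening: 0.701
```

Call:
move_arm(
  moves=[
    {"gripper": 70,"x": 5.2,"y": -1.9,"z": 1.1,"roll": 0},
    {"gripper": 70,"x": 0,"y": 0,"z": 0,"roll": 0},
    {"gripper": 70,"x": 0,"y": 0,"z": 0,"roll": 0},
  ],
)

```text
time_s: 26.25
eef_pos: [0.4364, 0.083, 0.3006]
eef_rot: [0.0, 0.733, 0.68, 0.0]
wrist_force: [-0.4, -0.4, -0.8]
opening: 0.704
```

```bash
python3 go.py .4365 .0833 .191 85.8
python3 - <<'E'
from h import *
# refine tube centre from side0: dark blob at mid height; frame seated check from top
s=dict(np.load('pics/side0.npz')); g=s['img'].max(2)
q=proj(s,[.4365,.0833,.026])[0]; u,v=q.astype(int); w=(g[v-12:v+13,u-11:u+12]<55); n,l,st,ce=cv2.connectedComponentsWithStats(w.astype(np.uint8)); i=1+st[1:,4].argmax()
print('side tube pred',q,'got',ce[i]+[u-11,v-12],st[i],plane(s,ce[i]+[u-11,v-12],.026)[0])
q=proj(s,[.4707,-.413,.026])[0];u,v=q.astype(int);print('vial pred',q)
c=cap('top','top10.png'); im=c['img'];hsv=cv2.cvtColor(im,cv2.COLOR_RGB2HSV); m=cv2.inRange(hsv,(100,150,100),(125,255,255));m[:185]=0;m[260:]=0;m[:,:390]=0;m[:,440:]=0
n,_,st,ce=cv2.connectedComponentsWithStats(m)
for k in range(1,n):
    if st[k,4]>20: print(st[k],plane(c,ce[k],.071)[0].round(4))
s2=cap('side','side10.png')
A=np.hstack([cv2.resize(im[175:275,365:465,::-1],(400,400),interpolation=cv2.INTER_CUBIC),cv2.resize(s2['img'][150:250,270:370,::-1],(400,400),interpolation=cv2.INTER_CUBIC)]);cv2.imwrite('pics/c10.png',A)
E
```

```text
now [0.4364 0.083  0.3006] yaw 85.76 t 26.2 F [-0.4 -0.4 -0.8] op 0.704 tilt [ 0.0009 -0.0005]
tool shift cm [ 3.000e-02 -1.000e-02  1.096e+01] roll -0.04
if turned first 0.03 0.0 10.96
side tube pred [328.00812616 272.76950765] got [326.93145161 273.28225806] [  4   2  12  23 248] [0.43819119 0.08585376 0.026     ]
vial pred [364.15287369 179.04127677]
[416 192  12  13 126] [ 0.5768 -0.2362  0.071 ]
[411 233  17  17 229] [ 0.4767 -0.2286  0.071 ]
```

View pics/c10.png

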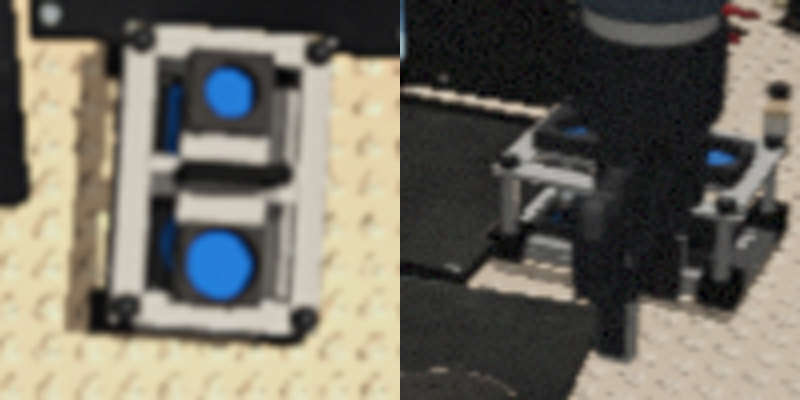

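Frame is seated: posts in all four sockets (right panel (722,285), (510,240), (770,220)); wells at (232,93) and (218,265) in the left panel. Now the tube.

Call:
move_arm(
  moves=[
    {"gripper": 70,"x": 0.1,"y": 0,"z": 4,"roll": 0},
    {"gripper": 70,"x": 0,"y": 0,"z": 4,"roll": 0},
    {"gripper": 70,"x": 0,"y": 0,"z": 2.5,"roll": 0},
    {"gripper": 70,"x": 0,"y": 0,"z": 0.4,"roll": 0},
    {"gripper": 70,"x": 0,"y": 0,"z": 0,"roll": 0},
  ],
)

```text
time_s: 26.98
eef_pos: [0.4369, 0.0833, 0.1918]
eef_rot: [0.0, 0.733, 0.68, 0.0]
wrist_force: [0.6, 0.3, 0.9]
opening: 0.695
```

Call:
move_arm(
  moves=[
    {"gripper": 20,"x": 0,"y": 0,"z": 0,"roll": 0},
    {"gripper": 20,"x": 0,"y": 0,"z": 0,"roll": 0},
    {"gripper": 20,"x": 0,"y": 0,"z": 0,"roll": 0},
    {"gripper": 20,"x": 0,"y": 0,"z": 0,"roll": 0},
    {"gripper": 20,"x": 0,"y": 0,"z": 0,"roll": 0},
  ],
)

```text
time_s: 27.6
eef_pos: [0.4369, 0.084, 0.1925]
eef_rot: [0.001, 0.732, 0.681, 0.001]
wrist_force: [-1.0, -1.5, 6.0]
opening: 0.336
```

Call:
move_arm(
  moves=[
    {"gripper": 20,"x": 0,"y": 0,"z": -2,"roll": 0},
    {"gripper": 20,"x": 0,"y": 0,"z": -4,"roll": 0},
    {"gripper": 20,"x": 0,"y": 0,"z": -6,"roll": 0},
    {"gripper": 20,"x": 0,"y": 0,"z": -1.5,"roll": 0},
    {"gripper": 20,"x": 0,"y": 0,"z": 0,"roll": 0},
  ],
)

```text
time_s: 28.22
eef_pos: [0.4365, 0.0841, 0.3275]
eef_rot: [0.001, 0.733, 0.681, 0.001]
wrist_force: [-0.1, 0.2, -1.6]
opening: 0.338
```

```bash
python3 go.py .4771 -.2285 .325 85.8
```

```text
now [0.4365 0.0841 0.3275] yaw 85.79 t 28.2 F [-0.1  0.2 -1.6] op 0.338 tilt [ 0.0034 -0.0003]
tool shift cm [-30.88   6.34   0.27] roll -0.01
if turned first -30.88 6.34 0.25
```

Call:
move_arm(
  moves=[
    {"gripper": 20,"x": -3.5,"y": 0.7,"z": 0,"roll": 0},
    {"gripper": 20,"x": -5,"y": 1,"z": 0,"roll": 0},
    {"gripper": 20,"x": -5,"y": 1,"z": 0,"roll": 0},
    {"gripper": 20,"x": -5,"y": 1,"z": 0,"roll": 0},
    {"gripper": 20,"x": -5,"y": 1,"z": 0,"roll": 0},
  ],
)

```text
time_s: 28.85
eef_pos: [0.465, -0.155, 0.3238]
eef_rot: [-0.002, 0.733, 0.681, -0.0]
wrist_force: [0.5, 0.8, -0.9]
opening: 0.336
```

Call:
move_arm(
  moves=[
    {"gripper": 20,"x": -4.4,"y": 1,"z": 0,"roll": 0},
    {"gripper": 20,"x": -3,"y": 0.6,"z": 0,"roll": 0},
    {"gripper": 20,"x": 0,"y": 0,"z": 2,"roll": 0},
    {"gripper": 20,"x": 0,"y": 0,"z": 1.5,"roll": 0},
    {"gripper": 20,"x": 0,"y": 0,"z": 0,"roll": 0},
  ],
)

```text
time_s: 29.48
eef_pos: [0.4753, -0.2276, 0.2884]
eef_rot: [-0.003, 0.733, 0.681, -0.0]
wrist_force: [-0.3, 0.4, -0.4]
opening: 0.335
```

Call:
move_arm(
  moves=[
    {"gripper": 20,"x": 0,"y": 0,"z": 0,"roll": 0},
    {"gripper": 20,"x": 0,"y": 0,"z": 0,"roll": 0},
  ],
)

```text
time_s: 29.72
eef_pos: [0.4766, -0.2286, 0.2919]
eef_rot: [0.001, 0.732, 0.681, 0.0]
wrist_force: [-0.2, -0.0, 0.6]
opening: 0.339
```

Run:
```python
from h import *
from go import go
go(.4771,-.2285,.2645,85.8)
s=cap('side','side11.png'); a=cv2.resize(s['img'][140:240,290:390,::-1],None,fx=6,fy=6,interpolation=cv2.INTER_CUBIC)
z=ctrl.get_obs()['eef_pos'][2]-.1925
for z,r,c in((z,.0155,(0,0,255)),(z+.052,.0155,(0,0,255)),(.083,.02,(0,255,0))):
    th=np.linspace(0,6.28,40);P=proj(s,np.c_[.4771+r*np.cos(th),-.2285+r*np.sin(th),0*th+z]);cv2.polylines(a,[np.int32((P-[290,140]+.5)*6)],1,c,1)
cv2.imwrite('pics/c11.png',a)
```

```text
now [ 0.4766 -0.2286  0.2919] yaw 85.82 t 29.7 F [-0.2 -0.   0.6] op 0.339 tilt [ 0.0011 -0.0009]
tool shift cm [0.01 0.04 2.74] roll 0.02
if turned first 0.01 0.04 2.74
```

View pics/c11.png

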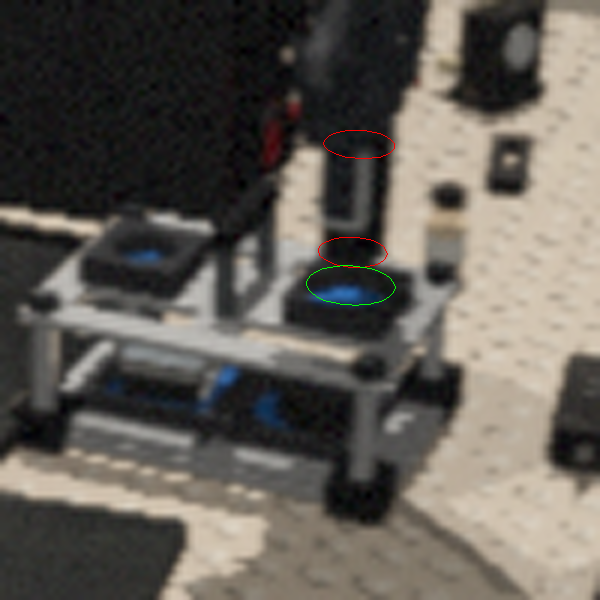

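The tube's lower end at (352,255) fits the predicted ring and hangs above the larger well (350,285). Lowering.

Call:
move_arm(
  moves=[
    {"gripper": 20,"x": 0,"y": 0,"z": 0.9,"roll": 0},
    {"gripper": 20,"x": 0,"y": 0,"z": 0.9,"roll": 0},
    {"gripper": 20,"x": 0,"y": 0,"z": 0.7,"roll": 0},
    {"gripper": 20,"x": 0,"y": 0,"z": 0.2,"roll": 0},
    {"gripper": 20,"x": 0,"y": 0,"z": 0,"roll": 0},
  ],
)

```text
time_s: 30.4
eef_pos: [0.4764, -0.2287, 0.2641]
eef_rot: [-0.0, 0.733, 0.681, -0.0]
wrist_force: [0.1, 0.2, -0.8]
opening: 0.338
```

```bash
python3 go.py .4771 -.2285 .2635 85.8
```

```text
now [ 0.4764 -0.2287  0.2641] yaw 85.78 t 30.4 F [ 0.1  0.2 -0.8] op 0.338 tilt [-0.0001  0.    ]
tool shift cm [0.03 0.07 0.06] roll -0.02
if turned first 0.03 0.07 0.06
```

Call:
move_arm(
  moves=[
    {"gripper": 42,"x": 0,"y": 0,"z": 0,"roll": 0},
    {"gripper": 55,"x": 0,"y": 0,"z": 0,"roll": 0},
    {"gripper": 55,"x": 0,"y": 0,"z": -2,"roll": 0},
    {"gripper": 55,"x": 0,"y": 0,"z": -4,"roll": 0},
    {"gripper": 55,"x": 0,"y": 0,"z": -2,"roll": 0},
  ],
)

```text
time_s: 31.02
eef_pos: [0.4768, -0.2291, 0.3466]
eef_rot: [0.002, 0.733, 0.681, 0.0]
wrist_force: [0.1, -0.6, 0.2]
opening: 0.552
```

Call:
move_arm(
  moves=[
    {"gripper": 60,"x": -4.5,"y": 0.3,"z": 0,"roll": 0},
    {"gripper": 60,"x": -4.5,"y": 0.3,"z": 0,"roll": 0},
    {"gripper": 60,"x": -4.5,"y": 0.2,"z": 0,"roll": 0},
    {"gripper": 60,"x": -4.5,"y": 0,"z": 2,"roll": 0},
    {"gripper": 60,"x": 0,"y": 0,"z": 3,"roll": 0},
  ],
)

```text
time_s: 31.65
eef_pos: [0.4706, -0.4125, 0.295]
eef_rot: [0.002, 0.734, 0.679, -0.0]
wrist_force: [0.7, 0.1, -0.3]
opening: 0.602
```

Call:
move_arm(
  moves=[
    {"gripper": 60,"x": 0,"y": 0,"z": 0,"roll": 0},
    {"gripper": 60,"x": 0,"y": 0,"z": 0,"roll": 0},
  ],
)

```text
time_s: 31.9
eef_pos: [0.4714, -0.4086, 0.2951]
eef_rot: [0.0, 0.732, 0.681, -0.0]
wrist_force: [0.1, -0.7, 1.5]
opening: 0.599
```

```bash
python3 go.py .4707 -.413 .192 85.8
python3 - <<'E'
from h import *
# vial lateral refine in top0 and side0
t=dict(np.load('pics/top0.npz'));s=dict(np.load('pics/side0.npz'))
def blob(im,u,v,r=4,th=75):
    g=im.max(2).astype(float); y,x=np.mgrid[int(v)-r:int(v)+r+1,int(u)-r:int(u)+r+1]; w=np.clip(th-g[y,x],0,None); 
    return np.array([(w*x).sum(),(w*y).sum()])/w.sum()
p=[.4707,-.413,.050];a,b=proj(t,p)[0],proj(s,[.4707,-.413,.047])[0]
ua,ub=blob(t['img'],*a,r=5),blob(s['img'],*b,r=4,th=80);print(a,ua,plane(t,ua,.052)[0],b,ub,plane(s,ub,.047)[0])
E
```

```text
now [ 0.4714 -0.4086  0.2951] yaw 85.81 t 31.9 F [ 0.1 -0.7  1.5] op 0.599 tilt [ 0.0005 -0.0006]
tool shift cm [-0.44 -0.04 10.31] roll 0.01
if turned first -0.44 -0.04 10.31
[494.33271775 243.63047289] [494.43030303 243.81558442] [ 0.47016002 -0.41259234  0.052     ] [364.65260367 172.8509208 ] [364.33882353 172.50352941] [ 0.47220087 -0.41517882  0.047     ]
```

Call:
move_arm(
  moves=[
    {"gripper": 60,"x": -0.4,"y": 0,"z": 3,"roll": 0},
    {"gripper": 60,"x": 0,"y": 0,"z": 4,"roll": 0},
    {"gripper": 60,"x": 0,"y": 0,"z": 3,"roll": 0},
    {"gripper": 60,"x": 0,"y": 0,"z": 0.6,"roll": 0},
    {"gripper": 60,"x": 0,"y": 0,"z": 0,"roll": 0},
  ],
)

```text
time_s: 32.52
eef_pos: [0.4714, -0.413, 0.1897]
eef_rot: [0.001, 0.732, 0.681, -0.0]
wrist_force: [0.1, -0.3, 0.9]
opening: 0.599
```

```bash
python3 go.py .471 -.4135 .189 85.8
```

```text
now [ 0.4714 -0.413   0.1897] yaw 85.82 t 32.5 F [ 0.1 -0.3  0.9] op 0.599 tilt [ 0.0011 -0.0015]
tool shift cm [-0.05 -0.04  0.07] roll 0.02
if turned first -0.05 -0.04 0.07
```

Call:
move_arm(
  moves=[
    {"gripper": 45,"x": 0,"y": 0,"z": 0,"roll": 0},
    {"gripper": 35,"x": 0,"y": 0,"z": 0,"roll": 0},
    {"gripper": 28,"x": 0,"y": 0,"z": 0,"roll": 0},
    {"gripper": 22,"x": 0,"y": 0,"z": 0,"roll": 0},
    {"gripper": 10,"x": 0,"y": 0,"z": 0,"roll": 0},
  ],
)

```text
time_s: 33.15
eef_pos: [0.471, -0.4131, 0.1892]
eef_rot: [0.001, 0.733, 0.681, -0.0]
wrist_force: [-0.8, 1.2, 6.1]
opening: 0.235
```

Call:
move_arm(
  moves=[
    {"gripper": 10,"x": 0,"y": 0,"z": 0,"roll": 0},
    {"gripper": 10,"x": 0,"y": 0,"z": 0,"roll": 0},
    {"gripper": 10,"x": 0,"y": 0,"z": 0,"roll": 0},
  ],
)

```text
time_s: 33.52
eef_pos: [0.471, -0.4132, 0.1891]
eef_rot: [0.001, 0.733, 0.681, -0.0]
wrist_force: [-1.1, 0.4, 5.5]
opening: 0.243
```

```bash
python3 go.py .5769 -.2359 .345 85.8
```

```text
now [ 0.471  -0.4132  0.1891] yaw 85.78 t 33.5 F [-1.1  0.4  5.5] op 0.243 tilt [ 0.0007 -0.001 ]
tool shift cm [ 18.44   9.27 -15.6 ] roll -0.02
if turned first 18.45 9.26 -15.59
```

Call:
move_arm(
  moves=[
    {"gripper": 10,"x": 0,"y": 0,"z": -1.5,"roll": 0},
    {"gripper": 10,"x": 0,"y": 0,"z": -4,"roll": 0},
    {"gripper": 10,"x": 0,"y": 0,"z": -5,"roll": 0},
    {"gripper": 10,"x": 1,"y": 0,"z": -4,"roll": 0},
    {"gripper": 10,"x": 3.5,"y": 1,"z": -1.1,"roll": 0},
  ],
)

```text
time_s: 34.15
eef_pos: [0.4842, -0.3702, 0.3489]
eef_rot: [0.004, 0.734, 0.68, -0.0]
wrist_force: [0.3, 0.4, -0.3]
opening: 0.24
```

Call:
move_arm(
  moves=[
    {"gripper": 10,"x": 4,"y": 2,"z": 0,"roll": 0},
    {"gripper": 10,"x": 4,"y": 2,"z": 0,"roll": 0},
    {"gripper": 10,"x": 4,"y": 2.2,"z": 0,"roll": 0},
    {"gripper": 10,"x": 1.9,"y": 2.1,"z": 0,"roll": 0},
    {"gripper": 10,"x": 0,"y": 0,"z": 2,"roll": 0},
  ],
)

```text
time_s: 34.78
eef_pos: [0.5787, -0.2349, 0.3263]
eef_rot: [0.002, 0.732, 0.682, 0.001]
wrist_force: [0.3, -0.1, -0.8]
opening: 0.233
```

Call:
move_arm(
  moves=[
    {"gripper": 10,"x": 0,"y": 0,"z": 3,"roll": 0},
    {"gripper": 10,"x": 0,"y": 0,"z": 1,"roll": 0},
    {"gripper": 10,"x": 0,"y": 0,"z": 0,"roll": 0},
    {"gripper": 10,"x": 0,"y": 0,"z": 0,"roll": 0},
  ],
)

```text
time_s: 35.28
eef_pos: [0.5772, -0.2368, 0.2853]
eef_rot: [0.001, 0.733, 0.68, 0.0]
wrist_force: [-1.2, -0.5, 0.0]
opening: 0.231
```

Run:
```python
from h import *
from go import go
go(.5769,-.2359,.2611,85.8)
s=cap('side','side12.png'); a=cv2.resize(s['img'][140:240,270:370,::-1],None,fx=6,fy=6,interpolation=cv2.INTER_CUBIC)
z=ctrl.get_obs()['eef_pos'][2]-.1891
for z,r,c in((z,.011,(0,0,255)),(.083,.015,(0,255,0))):
    th=np.linspace(0,6.28,40);P=proj(s,np.c_[.5769+r*np.cos(th),-.2359+r*np.sin(th),0*th+z]);cv2.polylines(a,[np.int32((P-[270,140]+.5)*6)],1,c,1)
cv2.imwrite('pics/c12.png',a)
# amber vial bottom columns in side image
u,v=proj(s,[.5769,-.2359,.1]) [0]; print('rim px',proj(s,[.5769,-.2359,.083])[0])
```

```text
now [ 0.5772 -0.2368  0.2853] yaw 85.75 t 35.3 F [-1.2 -0.5  0. ] op 0.231 tilt [ 0.0013 -0.0009]
tool shift cm [ 0.09 -0.04  2.42] roll -0.05
if turned first 0.09 -0.04 2.42
rim px [314.02004942 180.42003387]
```

View pics/c12.png

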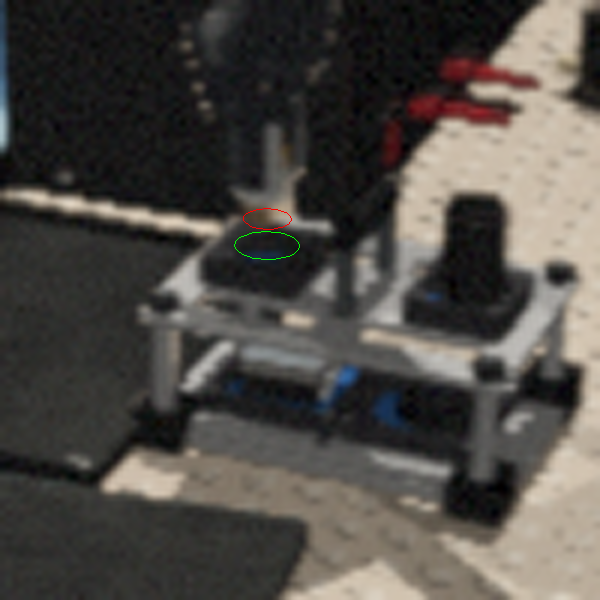

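Tube stands upright in the larger well (478,245); the vial's foot at about (268,222) is above the smaller well (267,246). That was the last picture allowed; lowering the vial and watching force.

Call:
move_arm(
  moves=[
    {"gripper": 10,"x": 0.1,"y": 0,"z": 0.7,"roll": 0},
    {"gripper": 10,"x": 0,"y": 0,"z": 0.7,"roll": 0},
    {"gripper": 10,"x": 0,"y": 0,"z": 0.6,"roll": 0},
    {"gripper": 10,"x": 0,"y": 0,"z": 0.3,"roll": 0},
    {"gripper": 10,"x": 0,"y": 0,"z": 0,"roll": 0},
  ],
)

```text
time_s: 35.95
eef_pos: [0.577, -0.235, 0.2608]
eef_rot: [-0.0, 0.733, 0.681, -0.0]
wrist_force: [0.1, 0.5, 0.3]
opening: 0.241
```

```bash
python3 go.py .5769 -.2359 .2605 85.8
```

```text
now [ 0.577  -0.235   0.2608] yaw 85.79 t 36.0 F [0.1 0.5 0.3] op 0.241 tilt [-0.0006  0.0004]
tool shift cm [-0.09 -0.01  0.03] roll -0.01
if turned first -0.09 -0.01 0.03
```

Call:
move_arm(
  moves=[
    {"gripper": 28,"x": 0,"y": 0,"z": 0,"roll": 0},
    {"gripper": 34,"x": 0,"y": 0,"z": 0,"roll": 0},
    {"gripper": 45,"x": 0,"y": 0,"z": 0,"roll": 0},
    {"gripper": 45,"x": 0,"y": 0,"z": 0,"roll": 0},
    {"gripper": 45,"x": 0,"y": 0,"z": -1,"roll": 0},
  ],
)

```text
time_s: 36.58
eef_pos: [0.5767, -0.2349, 0.2707]
eef_rot: [-0.001, 0.733, 0.681, -0.0]
wrist_force: [0.4, 0.4, 0.5]
opening: 0.448
```

Call:
move_arm(
  moves=[
    {"gripper": 45,"x": 0,"y": 0,"z": -3,"roll": 0},
    {"gripper": 45,"x": 0,"y": 0,"z": -5,"roll": 0},
    {"gripper": 45,"x": 0,"y": 0,"z": -3,"roll": 0},
    {"gripper": 45,"x": 5,"y": -3,"z": 0,"roll": 0},
    {"gripper": 45,"x": 5,"y": -3,"z": 0,"roll": 0},
  ],
)

```text
time_s: 37.2
eef_pos: [0.524, -0.1303, 0.3825]
eef_rot: [0.001, 0.733, 0.68, 0.0]
wrist_force: [0.6, 0.4, 0.5]
opening: 0.452
```

Call:
move_arm(
  moves=[
    {"gripper": 45,"x": 5,"y": -3,"z": 0,"roll": 0},
    {"gripper": 45,"x": 5,"y": -3,"z": 0,"roll": 0},
    {"gripper": 45,"x": 5,"y": -3,"z": 0,"roll": 0},
    {"gripper": 45,"x": 5,"y": 0,"z": 0,"roll": 0},
    {"gripper": 45,"x": 0,"y": 0,"z": 0,"roll": 0},
  ],
)

```text
time_s: 37.83
eef_pos: [0.4491, 0.0778, 0.3823]
eef_rot: [0.0, 0.731, 0.682, 0.001]
wrist_force: [-0.4, 0.2, -0.9]
opening: 0.451
```

Run:
```python
from h import *
from go import go
go(.5,0,.3)
t=cap('top','top13.png');s=cap('side','side13.png')
def blob(im,u,v,r,th):
    g=im.max(2).astype(float); y,x=np.mgrid[int(round(v))-r:int(round(v))+r+1,int(round(u))-r:int(round(u))+r+1]; w=np.clip(th-g[y,x],0,None)
    return np.array([(w*x).sum(),(w*y).sum()])/w.sum()
for n,p,z in(('tube',(.4771,-.2285),.123),('vial',(.5769,-.2359),.123)):
    for k,c in(('top',t),('side',s)):
        q=proj(c,[*p,z])[0]; u,v=np.int32(q.round()); print(n,k,q.round(1)); 
        if k=='top': print(c['img'][v-7:v+8,u-8:u+9].max(2))
s0=s['img']; q=proj(s,[.5769,-.2359,.097])[0]; u,v=np.int32(q.round()); print(q); print(s0[v-14:v+12,u-8:u+9].max(2)); print(s0[v-14:v+12,u-8:u+9,0].astype(int)-s0[v-14:v+12,u-8:u+9,2])
```

```text
now [0.4491 0.0778 0.3823] yaw 86.08 t 37.8 F [-0.4  0.2 -0.9] op 0.451 tilt [0.0019 0.0004]
tool shift cm [-7.41  5.6   8.23] 
tube top [423.3 239.3]
[[ 62  78  91  97  99  93  72  50  43  51  60  69  77  80  80  83  89]
 [111 143 162 164 158 145 111  67  38  34  41  51  60  65  67  72  88]
 [166 185 190 178 161 143 108  65  38  35  35  41  50  61  65  74  90]
 [178 167 154 132 113 103  84  57  35  29  27  27  37  54  63  73  92]
 [140 105  79  69  85 107 112  94  65  37  17  13  25  41  54  73  92]
 [ 81  43  26  55 106 140 149 137 110  72  33   8  11  26  45  68  92]
 [ 38  14  28  76 126 155 161 156 141 109  62  21   5  16  34  66  92]
 [ 20  12  38  89 135 157 161 161 156 135  90  39   8   9  31  63  93]
 [ 12  11  39  91 136 157 161 160 161 148 106  51  14   9  28  62  94]
 [  8  11  36  85 134 156 160 161 161 150 110  54  13   8  31  66  94]
 [  7  10  29  74 125 154 162 161 162 150 107  49  11  13  37  71  96]
 [ 17   9  17  55 106 141 157 162 161 145  96  39  10  22  46  75  98]
 [ 31   8   9  31  72 111 138 150 147 124  75  29  18  32  54  78  98]
 [ 48  23   9  13  33  63 
[... 4275 characters left out ...]
  3   3  -5   0   0  -4   3  -2   0  -5  -3   3  -3  -1  -7]
 [ 16   3  -2   3  -4  -3  -6  -5  -2   2  -4  -4  -3  -4  -3  -8  -1]
 [  4   0  -3   0   0  -1  -5  -5   2   1  -2  -3   0   4   0   1   0]
 [  1   0  -1   0   2  -3  -4  -7   0  -4  -5  -4  -5  -4  -3   1  -2]
 [  2   2   1   1   5   0  -2  -1  -5  -2  -5  -1   0   1  -2  -4  -3]
 [ -1  -1   2   1   2  -1   0  -8  -5  -3  -8  -4  -1  -5  -1  -1  -4]
 [  2  -3  -1   3  -1  -4  -3  -2  -3   1  -5  -2  -4  -2  -5  -3  -4]
 [  1  -2  -1   0  -2  -2   0  -2   1   0   1   0  -3  -1  -4  -1  -2]
 [ -3  -3  -1  -4   6  -1  -1   0  -2   0   1  -3  -2  -4  -3  -7  -1]
 [  0   0   0  -1  -3   0  -1   0  -2   2  -1   2  -4  -2  -5  -1   1]]
```

Call:
move_arm(
  moves=[
    {"gripper": 45,"x": 0,"y": 0,"z": 0,"roll": 0},
    {"gripper": 45,"x": 0,"y": 0,"z": 0,"roll": 0},
    {"gripper": 45,"x": 0,"y": 0,"z": 0,"roll": 0},
    {"gripper": 45,"x": 0,"y": 0,"z": 0,"roll": 0},
  ],
)

```text
time_s: 38.42
eef_pos: [0.4497, 0.0746, 0.3811]
eef_rot: [-0.0, 0.733, 0.68, -0.0]
wrist_force: [-0.2, 0.0, -0.2]
opening: 0.452
```

```bash
python3 -c "
from bench import ctrl
print(ctrl.hand_in())"
```

```text
the job is handed in; nothing more can be done
None
```

The kit is packed and handed in at about 38 s. The sensor head and optic box are in their pockets, the frame is seated over them, the lens tube is in the larger well and the vial in the smaller one. The hand-in gave no verdict.

**Last checks:**
- **Sensor and box:** before the frame went on, they lay about 3.4 mm and 2.5 mm off centre, within the 8 mm limit. I did not measure them again under the frame.
- **Frame:** the grip's load dropped to zero at the expected seated height. A later picture showed posts in the sockets and the wells within about 1 mm of where they should be.
- **Tube:** it stood upright in its well after release. The last top image put it about 3–5 mm off centre. Part of that is probably the lens sitting below the tube's rim; the well allows 4.5 mm of play.
- **Vial:** its cap was within half a pixel of the expected spot in the top image. The arm hid it in the side view, so I could not check its uprightness from there.

**What went wrong:** I set the sensor down once to regrip it higher, and that grip missed, so I picked it up again lower down. It had moved by less than 2 mm. The first move calls were refused because rows had missing keys; nothing moved.

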